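Blow off and nest the grit measures

TASK

Put the set of grit measures away, one at a time, starting with the largest: hold each one upright on the middle of the sprung blow-off plate, press it until the plate is fully down and hold it there for about a second, then stand it on the middle of the cork mat, upright and resting fully home inside the larger ones already there. Finish one measure before starting the next, let each go once it is down, and leave the hammer, chisel and tin alone; some sizes may be missing.

Things in the scene. Friction and masses are not known exactly. Their poses are not given: they have to be found in the camera images.
- measure_a: Largest grit measure (may be absent): straight aluminium cup, 112 mm across, 70 mm tall, wall and floor 4 mm, about 220 g. On its rim stands one upright black grip: bar 9 mm thick radially, 18 mm wide, centred 54 mm from the axis, from the rim to 132 mm above the base. Origin: centre of the underside; z up; +x from the axis to the grip. Starts upright on the bench.
- measure_b: Second largest grit measure (may be absent): straight aluminium cup, 88 mm across, 64 mm tall, wall and floor 4 mm, about 160 g. On its rim stands one upright black grip: bar 9 mm thick radially, 18 mm wide, centred 42 mm from the axis, from the rim to 126 mm above the base. Origin: centre of the underside; z up; +x from the axis to the grip. Starts upright on the bench.
- measure_c: Third largest grit measure (may be absent): straight aluminium cup, 64 mm across, 58 mm tall, wall and floor 4 mm, about 110 g. On its rim stands one upright black grip: bar 9 mm thick radially, 18 mm wide, centred 30 mm from the axis, from the rim to 120 mm above the base. Origin: centre of the underside; z up; +x from the axis to the grip. Starts upright on the bench.
- measure_d: Smallest grit measure (may be absent): straight aluminium cup, 40 mm across, 52 mm tall, wall and floor 4 mm, about 70 g. On its rim stands one upright black grip: bar 9 mm thick radially, 18 mm wide, centred 18 mm from the axis, from the rim to 114 mm above the base. Origin: centre of the underside; z up; +x from the axis to the grip. Starts upright on the bench.
- mat: Round brown cork mat, 180 mm across, 4 mm thick, fixed to the bench. Origin: centre of its underside, on the bench; its top is at 4 mm. It lies to the left or to the right of the measures.
- blower: Blow-off station: grey box, 140 x 140 x 30 mm, fixed to the bench, with a round bright steel sprung plate (124 mm across) on top. Origin: centre of the box's underside. The flat top of the plate is 46 mm above the bench at rest, and 36 mm when fully down. It stands on the other side from the mat.
- plate (a joint): How far the sprung plate is pressed down, in m: 0 at rest, 0.010 fully down on its stop. It starts to move at about 5.5 N, takes about 10.5 N to bottom, and springs back when released; a measure's own weight does not move it.
- mallet: Bystander: carver's hammer, wooden handle and dark steel head, about 270 mm long, lying at the far right of the bench. Origin: under its middle.
- chisel: Bystander: dark steel stone chisel, about 235 mm long, lying at the far left of the bench. Origin: about its middle, on the bench. (A fixed block of pale stone, about 200 mm wide and 130 mm tall, stands between hammer and chisel at the far edge, 750 mm and more from the robot.)
- tin: Bystander: white tin 80 mm across and 110 mm tall, standing at the left edge of the working area. Origin: centre of its underside.
Not all that is in view belongs to the job. Several things have the shape of the blower; the one meant has the colours described above.

How it is judged:
On the way, in this order (a step that is already met when the one before it is completed fails the run):
1. the largest measure (of the four sizes; skipped if absent) held pressed down on the sprung plate, plate bottomed, for 0.3 s (z of measure_a in the frame of blower below 0.0385 m and horizontal distance between measure_a and blower below 0.035 m and angle between measure_a's own z axis and vertical below 0.12 rad), for 0.3 s.
2. the largest measure let go standing on the mat, inside every larger one that is present (horizontal distance between measure_a and mat below 0.05 m and angle between measure_a's own z axis and vertical below 0.12 rad and height (world z) of measure_a below 0.009 m and contact force between the fingers and measure_a below 0.3 N), for 0.3 s.
3. the second largest measure (of the four sizes; skipped if absent) held pressed down on the sprung plate, plate bottomed, for 0.3 s (z of measure_b in the frame of blower below 0.0385 m and horizontal distance between measure_b and blower below 0.035 m and angle between measure_b's own z axis and vertical below 0.12 rad), for 0.3 s.
4. the second largest measure let go standing on the mat, inside every larger one that is present (horizontal distance between measure_b and mat below 0.058 m and angle between measure_b's own z axis and vertical below 0.12 rad and horizontal distance between measure_b and measure_a below 0.011 m and z of measure_b in the frame of measure_a below 0.008 m and height (world z) of measure_b below 0.013 m and contact force between the fingers and measure_b below 0.3 N), for 0.3 s.
5. the third largest measure (of the four sizes; skipped if absent) held pressed down on the sprung plate, plate bottomed, for 0.3 s (z of measure_c in the frame of blower below 0.0385 m and horizontal distance between measure_c and blower below 0.035 m and angle between measure_c's own z axis and vertical below 0.12 rad), for 0.3 s.
6. the third largest measure let go standing on the mat, inside every larger one that is present (horizontal distance between measure_c and mat below 0.065 m and angle between measure_c's own z axis and vertical below 0.12 rad and horizontal distance between measure_c and measure_a below 0.023 m and z of measure_c in the frame of measure_a below 0.012 m and horizontal distance between measure_c and measure_b below 0.011 m and z of measure_c in the frame of measure_b below 0.008 m and height (world z) of measure_c below 0.017 m and contact force between the fingers and measure_c below 0.3 N), for 0.3 s.
7. the smallest measure (of the four sizes; skipped if absent) held pressed down on the sprung plate, plate bottomed, for 0.3 s (z of measure_d in the frame of blower below 0.0385 m and horizontal distance between measure_d and blower below 0.035 m and angle between measure_d's own z axis and vertical below 0.12 rad), for 0.3 s.
8. the smallest measure let go standing on the mat, inside every larger one that is present (horizontal distance between measure_d and mat below 0.07 m and angle between measure_d's own z axis and vertical below 0.12 rad and horizontal distance between measure_d and measure_a below 0.035 m and z of measure_d in the frame of measure_a below 0.016 m and horizontal distance between measure_d and measure_b below 0.023 m and z of measure_d in the frame of measure_b below 0.012 m and horizontal distance between measure_d and measure_c below 0.011 m and z of measure_d in the frame of measure_c below 0.008 m and height (world z) of measure_d below 0.021 m and contact force between the fingers and measure_d below 0.3 N), for 0.3 s.
At the end, for the whole second after the job is handed in: Every measure that is present stands upright (within 0.12 rad) and still on the mat, its axis within 50 mm (smaller ones 58, 65 and 70 mm) of the mat's centre, each smaller one inside all larger ones with its base resting on the floor of the next one (within about 4 mm); the sprung plate is back up (horizontal distance between measure_a and mat below 0.05 m and angle between each of measure_a, measure_b, measure_c, measure_d's own z axis and vertical below 0.12 rad and height (world z) of measure_a below 0.009 m and linear speed of each of measure_a, measure_b, measure_c, measure_d below 0.03 m/s and horizontal distance between measure_b and mat below 0.058 m and horizontal distance between measure_b and measure_a below 0.011 m and z of measure_b in the frame of measure_a below 0.008 m and height (world z) of measure_b below 0.013 m and horizontal distance between measure_c and mat below 0.065 m and horizontal distance between measure_c and measure_a below 0.023 m and z of measure_c in the frame of measure_a below 0.012 m and horizontal distance between measure_c and measure_b below 0.011 m and z of measure_c in the frame of measure_b below 0.008 m and height (world z) of measure_c below 0.017 m and horizontal distance between measure_d and mat below 0.07 m and horizontal distance between measure_d and measure_a below 0.035 m and z of measure_d in the frame of measure_a below 0.016 m and horizontal distance between measure_d and measure_b below 0.023 m and z of measure_d in the frame of measure_b below 0.012 m and horizontal distance between measure_d and measure_c below 0.011 m and z of measure_d in the frame of measure_c below 0.008 m and height (world z) of measure_d below 0.021 m and value of joint plate below 0.003 m); the robot touches nothing.
It fails at once if the mallet is moved more than 25 mm (distance of mallet from where it was at the start of the episode above 0.025 m).
It fails at once if the chisel is moved more than 25 mm (distance of chisel from where it was at the start of the episode above 0.025 m).
It fails at once if the tin is moved more than 25 mm (distance of tin from where it was at the start of the episode above 0.025 m).
Of measure_a, measure_b, measure_c, measure_d only 3 to 4 are there at a start; the rules pass over those that are not, and their reading is None.
At some moment in a run one of measure_a, measure_b, measure_c, measure_d may be knocked a few centimetres aside while the robot is not near it.
It also fails if it takes over 210 s, if anything falls off the work surface, if the arm or the gripper's body presses on something with over 40 N, if the wrist force passes 120 N, or if a joint passes its speed limit or range.

ROBOT

A 6-joint arm with a two-finger parallel gripper is mounted at the origin on the work surface. World frame = base frame: x ahead of the robot, y to its left, z up, the work surface at z = 0. Lengths are in m, angles in rad, forces in N, time in s.
With the tool pointing down it reaches from about 0.35 to 0.85 m from the base axis. Payload 8.1 kg.
Tool frame: the origin (TCP) lies on the centre line of the jaws, within the pads' length; the fingertips stand 19 mm ahead of it and the grasp point (between the pads) is the TCP (tip_reach is the distance from the TCP to the fingertips, in m); z points along the fingers, y is the line along which they close (so a half turn about z gives the same grasp; the last joint's range is limited). The gripper opens to 85 mm and grips with 20 to 120 N. Pads are 22 mm wide; open, the fingers measure 114 mm over their backs; the gripper's body (76 mm by 85 mm) begins 54 mm behind the grasp point. The pads swing forward as they close: fully open they stand 13 mm farther back than shut.
Start: joints at [-1.355, 0.13, 1.488, -0, 1.523, -0.085], TCP at [0.178, -0.573, 0.25] pointing down, gripper open.
Joint ranges: [-2.96, 2.96], [-0.89, 2.26], [0.02, 2.5], [-1.34, 4.48], [0, 2.73], [-2.66, 2.66]. Speed limits (rad/s): [2.39, 2.39, 2.79, 3.14, 3.14, 3.14].

INTERFACE

Orientations are given as a unit quaternion [w, x, y, z].
In Python, from workcell import get_state, grab_frame, job_done, masks_of, tip_reach gives the robot as it stands.
- The arm moves only by the tool play_rows, never from a script. Its argument "steps" is a list of rows, each a list of 3 entries, a list of its own where there are three numbers: the shift along the tool's x, y, z in mm, then the turn, a rotation vector about the tool's x, y, z in rad, then the finger opening in mm, from 0 to 85.4. A call has 1 to 8 rows; each row is the pose to reach, as a shift and turn from the pose commanded when the call began, along the tool's axes at that moment; what a row does not reach only later rows make up. A row lasts 1/10 s, in which the tool goes at most 50 mm and 8.59 degrees, less where a joint would pass 70% of its speed; a pose out of reach is approached as far as the arm can. A call with a gripper value outside its range is refused whole. The fingers move at their own pace and stop on an object; "newtons" is the grip in N (left out, the last holds). Time passes only in rows, so rows that repeat a pose let the fingers close. It gives the time, the measured TCP pose, the force, the opening and the grip force at its end, in the units of the state.
- get_state(): the state, without advancing time (a new reading comes with each control period).
- grab_frame(name): name is "scene" or "top" or "wrist"; returns a dict with "pixels" (384x512x3 uint8, red, green, blue), "depth" (384x512 float32, m along the optical axis (not along the pixel's ray), 0 where there is no reading), "mtx" (3x3 intrinsics, pixels), "rvec" (rotation vector, rad) and "tvec" (3), from world to camera coordinates, as OpenCV has them. Camera axes: x right, y down, z forward; pixel columns grow to the right and rows downward; lengths in m; the calibration is good to about 2 mm. The wrist camera is an equidistant fisheye: a pixel r from the principal point sees the ray r / f radians off the axis. A picture is of the moment at which its call begins.
- job_done(): hands the job in; it is judged then, once.
Trained networks look in a picture, given as the dict that the camera call returned (one of the last four; its "shot" number tells which), for a name from the list of things; names that differ only in an ending like _2 or _b are one class to them, and where a whole thing is asked for, a point or a joint stands for the part that bears it (a point fixed in the world has none). Each returns a list of dicts, best first, with "conf" (0 to 1); they miss things now and then, are a little off and sometimes report something else, mostly with a low value. They report only what shows in the picture. A call takes as long as a camera call. They do not tell look-alikes from the thing itself.
- masks_of(picture, target): "mask" (384x512 bool, what is visible of it) and "extent" ([left, top, width, height] in pixels, round what is visible of it).
The state is a dict: "t": time; "qpos": joint angles; "joint_vel": joint speeds; "joint_efforts": joint torques, N m; "eef_pos": TCP position; "orientation": TCP orientation; "ft_force": force on the tool from outside, world axes, zero at the start; "ft_torque": the same for the moment, N m; "finger_gap": finger opening in m; "grip_force": force on a finger pad.
Only numpy, scipy, OpenCV 4.12 (cv2) and the standard library are available. Lean on these libraries where they do the work, as an engineer would, in place of code of your own. Each camera call takes 0.05 s, during which the arm holds its last target. There are 200 camera calls.

## Working session

There is one attempt and no reset: what is moved stays moved. The work goes in short steps, Python scripts to look and compute and a tool call to move; the robot and the scene stay as the last step left them, time stands still between calls to the robot, and variables do not carry over. Pictures are saved under pics/ and viewed, at most 14 in all, crops included, and the job is handed in when it is done.

Besides the shell and the picture viewer there is one more tool, called as name([rows], argument=value, ...), one row to a line, values as JSON. play_rows: Moves the arm, as the interface text tells. Its arguments: {"type":"object","properties":{"steps":{"type":"array","items":{"type":"array"}},"newtons":{"type":"number"}},"required":["steps"]}

```bash
mkdir -p pics; ls; cat > h.py <<'E'
import numpy as np, cv2
from workcell import *
def save(f,n,crop=None,k=1):
    im=f["pixels"][:,:,::-1]
    if crop: x,y,w,h=crop; im=im[y:y+h,x:x+w]
    cv2.imwrite(f"pics/{n}.png",cv2.resize(im,None,fx=k,fy=k,interpolation=cv2.INTER_CUBIC))
def world(f,fish=False):
    """HxWx3 world points from depth"""
    d=f["depth"];K=np.array(f["mtx"]);h,w=d.shape
    v,u=np.mgrid[:h,:w].astype(float)
    x=(u-K[0,2])/K[0,0];y=(v-K[1,2])/K[1,1]
    if fish:
        r=np.hypot(x,y)+1e-9;s=np.tan(np.minimum(r,1.5))/r;x,y=x*s,y*s
    P=np.stack([x*d,y*d,d],-1)
    R=cv2.Rodrigues(np.array(f["rvec"],float))[0]
    W=(P-np.array(f["tvec"]).ravel())@R
    W[d<=0]=np.nan
    return W
E
python3 - <<'E'
from h import *
s=get_state();print({k:np.round(v,3) for k,v in s.items()})
for c in("scene","top"):
    f=grab_frame(c);save(f,c,k=1.5);W=world(f)
    print(c,np.round(f["mtx"],1).tolist(),np.round(f["rvec"],2).ravel(),np.round(f["tvec"],2).ravel())
    for t in("measure_a","mat","blower","tin"):
        for m in masks_of(f,t):
            p=W[m["mask"]];p=p[~np.isnan(p[:,0])]
            print(t,round(m["conf"],2),m["extent"],m["mask"].sum(),np.round(np.percentile(p,[2,50,98],axis=0),3).tolist() if len(p) else None)
E
```

```text
pics
{'t': np.float64(0.0), 'qpos': array([-1.355,  0.131,  1.489, -0.   ,  1.523, -0.085]), 'joint_vel': array([ 0.001,  0.001, -0.001,  0.003, -0.001, -0.001]), 'joint_efforts': array([ 3.0000e-03, -5.6939e+01, -5.0055e+01, -0.0000e+00,  1.5000e-02,
       -0.0000e+00]), 'eef_pos': array([ 0.178, -0.573,  0.249]), 'orientation': array([-0.001,  0.989,  0.15 , -0.   ]), 'ft_force': array([ 0.18 ,  0.413, -0.051]), 'ft_torque': array([ 0.051, -0.001, -0.016]), 'grip_force': np.float64(0.0), 'finger_gap': np.float64(0.085)}
scene [[447.5, 0.0, 257.0], [0.0, 447.5, 196.2], [0.0, 0.0, 1.0]] [ 1.33  2.46 -0.69] [ 0.26 -0.33  2.  ]
measure_a 0.9 [229.8, 171.3, 19.9, 28.2] 531 [[0.439, -0.125, -0.002], [0.481, -0.083, 0.029], [0.531, -0.033, 0.11]]
measure_a 0.68 [201.7, 191.4, 30.1, 36.1] 809 [[0.574, -0.145, -0.002], [0.623, -0.102, 0.024], [0.682, -0.037, 0.108]]
measure_a 0.67 [270.2, 181.4, 16.5, 30.2] 369 [[0.428, 0.026, -0.004], [0.465, 0.07, 0.03], [0.496, 0.108, 0.118]]
mat 0.65 [304.5, 217.3, 45.1, 43.1] 1616 [[0.4, 0.237, -0.004], [0.486, 0.317, 0.004], [0.565, 0.395, 0.011]]
bl
[... 770 characters left out ...]
.678, -0.038, 0.115]]
measure_a 0.74 [224.7, 199.2, 20.5, 19.4] 320 [[0.432, 0.046, -0.0], [0.463, 0.078, 0.007], [0.49, 0.106, 0.121]]
mat 0.98 [137.0, 176.7, 54.7, 51.7] 2204 [[0.4, 0.235, -0.0], [0.482, 0.316, 0.006], [0.562, 0.395, 0.011]]
blower 0.95 [401.8, 161.2, 47.9, 49.2] 1864 [[0.472, -0.627, 0.014], [0.54, -0.551, 0.044], [0.611, -0.491, 0.051]]
blower 0.86 [349.4, 236.0, 46.9, 57.1] 2008 [[0.202, -0.443, 0.003], [0.273, -0.366, 0.044], [0.341, -0.304, 0.051]]
blower 0.69 [327.9, 159.8, 55.5, 57.2] 1934 [[0.46, -0.388, 0.001], [0.532, -0.308, 0.044], [0.612, -0.241, 0.051]]
tin 0.58 [65.2, 214.8, 40.5, 24.0] 788 [[0.356, 0.516, 0.012], [0.393, 0.538, 0.109], [0.43, 0.587, 0.116]]
```

View pics/scene.png

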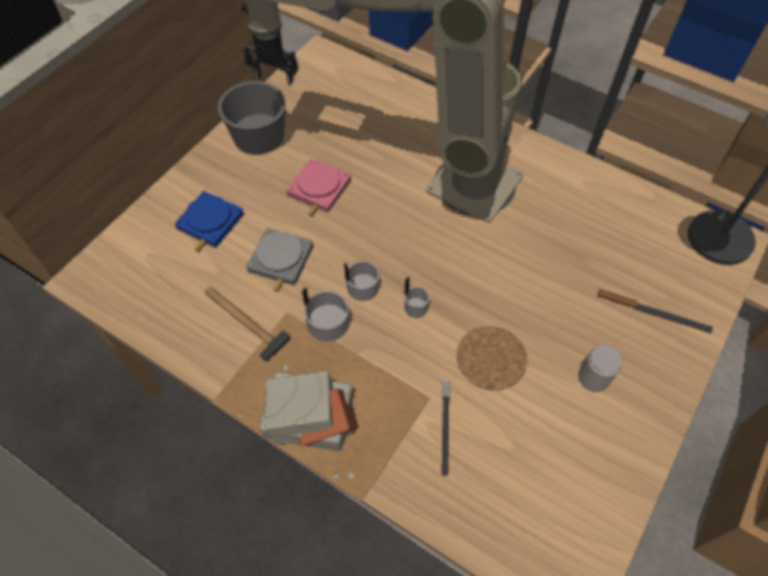

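View pics/top.png

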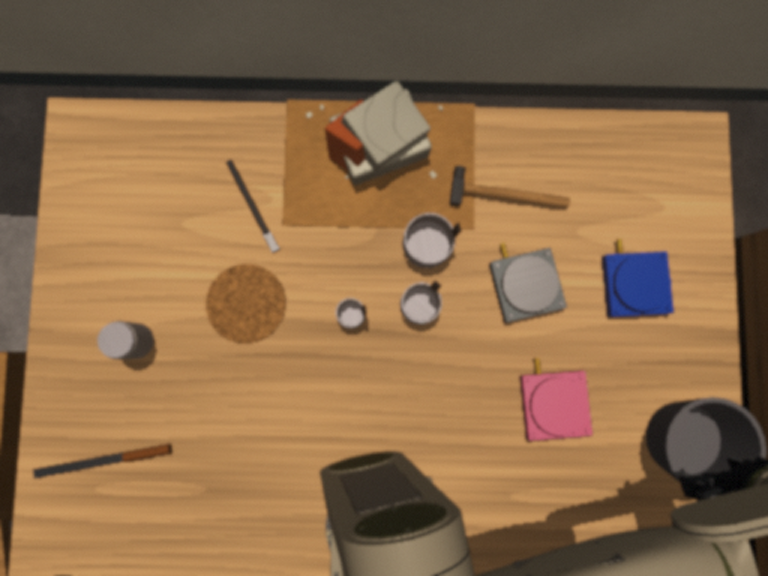

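The top view (x1.5 pixels) shows three cups: large (430,240), middle (421,304) and small (350,315). The mat is at (246,303) and the tin at (120,340). Three things have the blower's shape: grey box with a steel plate (528,285), blue (638,285) and pink (557,405). Only the grey one fits the description, so I'll check it in a crop and measure the sizes.

```bash
cat >> h.py <<'E'
from scipy.optimize import least_squares
def circ(p):
    c0=np.r_[np.median(p[:,:2],0),.04]
    r=least_squares(lambda c:np.hypot(p[:,0]-c[0],p[:,1]-c[1])-c[2],c0,loss="soft_l1",f_scale=.002)
    return r.x
def cups(f,fish=False,minc=.3,dil=1):
    """per detected measure: rim height, rim outer circle, grip top centre"""
    W=world(f,fish);out=[]
    for m in masks_of(f,"measure_a"):
        if m["conf"]<minc: continue
        k=cv2.dilate(m["mask"].astype(np.uint8),np.ones((3,3)),iterations=dil)>0
        p=W[k];p=p[np.isfinite(p[:,0])]
        g=p[p[:,2]>.085]; b=p[(p[:,2]>.012)&(p[:,2]<.078)]
        if len(b)<10: continue
        zr=np.percentile(b[:,2],97); rim=b[b[:,2]>zr-.006]
        c=circ(rim)
        gt=g[g[:,2]>np.percentile(g[:,2],95)-.01] if len(g)>3 else np.full((1,3),np.nan)
        out.append(dict(conf=m["conf"],ext=m["extent"],zr=zr,c=c,n=len(rim),grip=np.median(gt,0),gz=np.percentile(g[:,2],95) if len(g) else 0,gn=len(gt)))
    return out
def show(o):
    for d in o: print(round(d["conf"],2),[round(x) for x in d["ext"]],"rim z %.3f c %s n %d"%(d["zr"],np.round(d["c"],4),d["n"]),"grip",np.round(d["grip"],4),"top %.3f n%d"%(d["gz"],d["gn"]), "ang %.2f"%np.arctan2(d["grip"][1]-d["c"][1],d["grip"][0]-d["c"][0]))
E
python3 - <<'E'
from h import *
for c in("scene","top"):
    f=grab_frame(c);show(cups(f));W=world(f)
    for t in("mat","blower"):
        for m in masks_of(f,t)[:3]:
            q=m["mask"];p=W[q];px=f["pixels"][q];p0=p[np.isfinite(p[:,0])]
            if t=="mat":
                e=cv2.fitEllipse(max(cv2.findContours(q.astype(np.uint8),0,1)[0],key=len))
                print(t,e,W[int(e[0][1]),int(e[0][0])])
            else:
                h=p0[(p0[:,2]>.041)]
                (cx,cy),r=cv2.minEnclosingCircle(h[:,:2].astype(np.float32))
                print(t,m["extent"],np.median(px,0),"plate z",np.median(h[:,2]),np.round(h.mean(0),3),np.round([cx,cy,r],3))
    if c=="top": save(f,"crop",(325,145,140,155),4)
E
```

```text
0.85 [203, 193, 30, 35] rim z 0.073 c [ 0.6282 -0.0912  0.0537] n 83 grip [ 0.6414 -0.1424  0.1333] top 0.137 n11 ang -1.32
0.84 [269, 183, 19, 27] rim z 0.065 c [0.4656 0.0778 0.0298] n 27 grip [0.4688 0.0485 0.1202] top 0.125 n11 ang -1.46
0.66 [228, 169, 21, 33] rim z 0.068 c [ 0.4902 -0.076   0.042 ] n 49 grip [ 0.5209 -0.1011  0.1241] top 0.127 n9 ang -0.69
mat ((326.9512023925781, 238.54873657226562), (41.653141021728516, 46.75517654418945), 108.08409881591797) [0.48630629 0.31110461 0.00468305]
blower [117.1, 127.0, 42.1, 38.4] [ 39.  69. 130.] plate z 0.04644204731268531 [ 0.544 -0.563  0.047] [ 0.541 -0.56   0.066]
blower [190.9, 107.2, 42.0, 36.7] [183. 106. 119.] plate z 0.046017787707814665 [ 0.274 -0.375  0.046] [ 0.273 -0.377  0.065]
0.65 [270, 142, 40, 36] rim z 0.074 c [ 0.6254 -0.0904  0.0535] n 111 grip [ 0.6356 -0.1424  0.1332] top 0.136 n18 ang -1.38
0.54 [227, 198, 18, 22] rim z 0.064 c [0.4619 0.0775 0.0299] n 55 grip [0.4666 0.049  0.121 ] top 0.125 n17 ang -1.41
mat ((163.65516662597656, 201.61753845214844), (51.826866149902344, 53.850337982177734), 47.04917526245117) [0.48317913 0.3172635  0.00810738]
blower [327.4, 166.3, 50.8, 50.6] [151.  140.  131.5] plate z 0.047138249804541184 [ 0.533 -0.315  0.047] [ 0.534 -0.315  0.063]
blower [402.5, 161.0, 49.1, 47.8] [ 41.  63. 138.] plate z 0.04667924303033505 [ 0.54  -0.562  0.047] [ 0.542 -0.563  0.063]
blower [347.7, 238.5, 45.7, 54.5] [200.  99. 118.] plate z 0.047201161745041804 [ 0.27  -0.375  0.047] [ 0.27  -0.376  0.063]
```

View pics/crop.png

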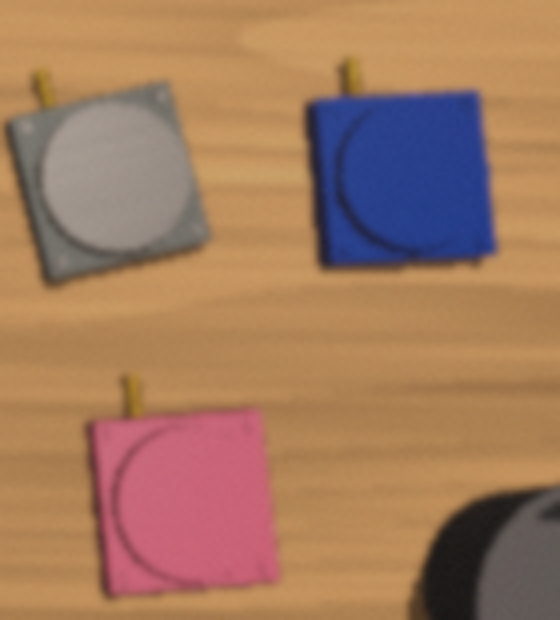

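The crop confirms the grey blower with the steel plate, crop (115,175), at about (0.533,-0.315). By diameter and height the cups are A (0.627,-0.091), B (0.490,-0.076) and C (0.464,0.078), so D is absent. I'll grasp each grip radially, about 34 mm above the rim.

```bash
cat >> h.py <<'E'
from scipy.spatial.transform import Rotation as Ro
def pose():
    s=get_state();w,x,y,z=s["orientation"];return s,np.array(s["eef_pos"]),Ro.from_quat([x,y,z,w]).as_matrix()
def go(x,y,z,psi=None,base=None):
    """tool-frame shift (mm) and turn about tool z to reach world TCP and yaw of tool y"""
    s,p,R=pose() 
    # assume command orientation exactly vertical
    a=np.arctan2(R[1,1],R[0,1]);ty=np.array([np.cos(a),np.sin(a),0]);tz=np.array([0,0,-1.]);tx=np.cross(ty,tz)
    d=(np.array([x,y,z])-p)*1000
    turn=0 if psi is None else -((psi-a+np.pi)%(2*np.pi)-np.pi)
    q0=np.arctan2(y,x)
    print("shift",np.round([d@tx,d@ty,d@tz],1),"turn z %.3f"%turn,"yaw now %.3f"%a,"tilt %.4f"%np.arccos(-R[2,2]),"q5 then %.2f"%(q0-(a if psi is None else psi)),"t %.1f"%s["t"],"p",np.round(p,4))
E
python3 - <<'E'
from h import *
import workcell
print(tip_reach if not callable(tip_reach) else tip_reach())
go(.6387,-.143,.25,-1.35)
go(.6387,-.143,.104,-1.35)
E
```

```text
0.019
shift [ 5.676e+02 -2.742e+02  3.000e-01] turn z 0.080 yaw now -1.270 tilt 0.0000 q5 then 1.13 t 0.9 p [ 0.1778 -0.5731  0.2503]
shift [ 567.6 -274.2  146.3] turn z 0.080 yaw now -1.270 tilt 0.0000 q5 then 1.13 t 0.9 p [ 0.1778 -0.5731  0.2503]
```

play_rows([
  [[0, 0, -30], [0, 0, 0], 60],
  [[100, -48, -30], [0, 0, 0], 60],
  [[568, -274, -30], [0, 0, 0.08], 60],
  [[568, -274, -30], [0, 0, 0.08], 60],
  [[568, -274, -30], [0, 0, 0.08], 60],
  [[568, -274, -30], [0, 0, 0.08], 60],
  [[568, -274, -30], [0, 0, 0.08], 60],
  [[568, -274, -30], [0, 0, 0.08], 60],
])

```text
t: 1.7
eef_pos: [0.4351, -0.3329, 0.2806]
orientation: [0.0, 0.994, 0.11, 0.0]
ft_force: [0.4, -0.2, 0.2]
finger_gap: 0.0599
grip_force: 0.0
```

```bash
python3 - <<'E'
from h import *
go(.6387,-.143,.20,-1.35)
E
```

```text
shift [ 240.2 -140.7   80.6] turn z -0.000 yaw now -1.350 tilt 0.0007 q5 then 1.13 t 1.7 p [ 0.4351 -0.3329  0.2806]
```

play_rows([
  [[240, -141, 70], [0, 0, 0], 60],
  [[240, -141, 70], [0, 0, 0], 60],
  [[240, -141, 70], [0, 0, 0], 60],
  [[240, -141, 70], [0, 0, 0], 60],
  [[240, -141, 70], [0, 0, 0], 60],
  [[240, -141, 70], [0, 0, 0], 60],
  [[240, -141, 70], [0, 0, 0], 60],
  [[240, -141, 70], [0, 0, 0], 60],
])

```text
t: 2.5
eef_pos: [0.6372, -0.1434, 0.2095]
orientation: [-0.0, 0.994, 0.111, -0.001]
ft_force: [0.0, -0.1, 0.3]
finger_gap: 0.0601
grip_force: 0.0
```

```bash
python3 - <<'E'
from h import *
go(.6387,-.143,.104,-1.35)
f=grab_frame("wrist");save(f,"w1",k=1.3);show(cups(f,True))
E
```

```text
shift [ 1.500e+00 -1.000e-01  1.055e+02] turn z 0.002 yaw now -1.348 tilt 0.0014 q5 then 1.13 t 2.5 p [ 0.6372 -0.1434  0.2095]
0.92 [143, 122, 120, 117] rim z 0.070 c [ 0.6258 -0.091   0.0534] n 1519 grip [ 0.6409 -0.1109  0.1988] top 0.196 n29 ang -0.92
0.91 [41, 237, 56, 73] rim z 0.070 c [  86.0999 -259.6849  273.4826] n 104 grip [0.4688 0.046  0.1168] top 0.119 n152 ang 1.89
0.64 [135, 240, 79, 77] rim z 0.068 c [ 0.4896 -0.0764  0.0412] n 224 grip [ 0.6402 -0.0983  0.2406] top 0.241 n27 ang -0.14
```

View pics/w1.png

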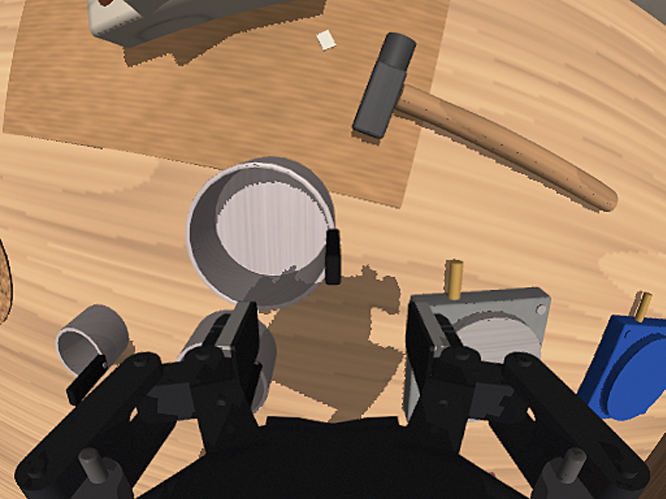

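The wrist view shows A with its black grip at picture (333,257), the mallet beyond it and the grey blower at the right. I'll measure the grip from this view.

```bash
cat >> h.py <<'E'
def grips(f,fish,pts,rad=.03):
    """black grip points (z .085-.14) near world xy guesses"""
    W=world(f,fish);px=f["pixels"].max(-1)
    for x,y in pts:
        k=(np.hypot(W[...,0]-x,W[...,1]-y)<rad)&(W[...,2]>.08)&(W[...,2]<.145)&(px<70)
        p=W[k]
        if len(p)<5: print("none");continue
        t=p[p[:,2]>np.percentile(p[:,2],90)-.005]
        print("n",len(p),"mean",np.round(np.median(p,0),4),"top",np.round(t.mean(0),4),len(t),"ztop %.4f"%np.percentile(p[:,2],97),"ext",np.round(np.ptp(t,axis=0),4))
E
python3 - <<'E'
from h import *
f=grab_frame("wrist");grips(f,True,[(.6387,-.143)])
E
```

```text
n 442 mean [ 0.6425 -0.1423  0.1303] top [ 0.6377 -0.143   0.1307] 285 ztop 0.1320 ext [0.0183 0.0109 0.0061]
```

play_rows([
  [[0.5, 0, 50], [0, 0, 0], 45],
  [[0.5, 0, 85], [0, 0, 0], 45],
  [[0.5, 0, 105], [0, 0, 0], 40],
  [[0.5, 0, 105], [0, 0, 0], 5],
  [[0.5, 0, 105], [0, 0, 0], 0],
  [[0.5, 0, 105], [0, 0, 0], 0],
  [[0.5, 0, 105], [0, 0, 0], 0],
  [[0.5, 0, 105], [0, 0, 0], 0],
], newtons=80)

```text
t: 3.45
eef_pos: [0.6384, -0.1447, 0.107]
orientation: [0.001, 0.994, 0.11, 0.001]
ft_force: [-1.8, -1.1, 4.3]
finger_gap: 0.0082
grip_force: 78.6
```

play_rows([
  [[0, 0, 0], [0, 0, 0], 0],
  [[0, 0, 0], [0, 0, 0], 0],
  [[0, 0, -30], [0, 0, 0], 0],
  [[0, 0, -60], [0, 0, 0], 0],
  [[0, 0, -90], [0, 0, 0], 0],
  [[0, 0, -90], [0, 0, 0], 0],
])

```text
t: 4.05
eef_pos: [0.6404, -0.1448, 0.2013]
orientation: [0.002, 0.994, 0.11, 0.004]
ft_force: [1.0, -0.6, -0.2]
finger_gap: 0.008
grip_force: 78.3
```

```bash
python3 - <<'E'
from h import *
s,p,R=pose();print(s["finger_gap"],s["grip_force"],s["ft_force"])
for c in("wrist","scene","top"):
    f=grab_frame(c);W=world(f,c=="wrist")
    for m in masks_of(f,"measure_a")[:1]:
      q=W[m["mask"]];q=q[np.isfinite(q[:,0])]
      for d in masks_of(f,"measure_a"):
        q=W[d["mask"]];q=q[np.isfinite(q[:,0])];
        zz=q[(q[:,2]>.12)&(q[:,2]<.185)]
        if len(zz)<20: continue
        zr=np.percentile(zz[:,2],50);
        print(c,round(d["conf"],2),d["extent"],len(zz),np.round(np.percentile(zz[:,2],[5,50,80,97]),3),circ(zz[zz[:,2]>.15]) if (zz[:,2]>.15).sum()>10 else "")
go(.525,-.368,.25,-1.346)
E
```

```text
0.007974653475533963 78.34793329238892 [ 1.00816629 -0.56167601 -0.24712649]
wrist 0.79 [88.3, 127.2, 179.1, 183.2] 7543 [0.123 0.151 0.163 0.166] [ 0.62912193 -0.09279132  0.05349662]
scene 0.94 [199.2, 181.0, 31.6, 37.2] 360 [0.122 0.142 0.154 0.162] [ 0.62798615 -0.09080414  0.05348546]
top 0.83 [269.9, 136.0, 39.2, 37.2] 193 [0.125 0.153 0.158 0.16 ] [ 0.62376882 -0.09019474  0.05345906]
shift [-158.3  194.   -56.1] turn z -0.004 yaw now -1.350 tilt 0.0022 q5 then 0.73 t 4.5 p [ 0.637  -0.144   0.1939]
```

```bash
python3 - <<'E'
from h import *
go(.5465,-.3665,.24,-1.346)
E
```

```text
shift [-137.   197.3  -46.1] turn z -0.004 yaw now -1.350 tilt 0.0022 q5 then 0.76 t 4.5 p [ 0.637  -0.144   0.1939]
```

play_rows([
  [[-5, 7, -40], [0, 0, 0], 0],
  [[-30, 43, -46], [0, 0, 0], 0],
  [[-58, 84, -46], [0, 0, 0], 0],
  [[-86, 124, -46], [0, 0, 0], 0],
  [[-114, 164, -46], [0, 0, 0], 0],
  [[-137, 197, -30], [0, 0, 0], 0],
  [[-137, 197, -10], [0, 0, 0], 0],
  [[-137, 197, -10], [0, 0, 0], 0],
])

```text
t: 5.3
eef_pos: [0.5447, -0.3665, 0.201]
orientation: [-0.002, 0.994, 0.109, -0.002]
ft_force: [-1.1, 1.9, -3.0]
finger_gap: 0.0081
grip_force: 78.7
```

```bash
python3 - <<'E'
from h import *
f=grab_frame("wrist");save(f,"w2",k=1.3);W=world(f,True)
f2=grab_frame("top");W2=world(f2);f3=grab_frame("scene");W3=world(f3)
for n,g,w in(("w",f,W),("t",f2,W2),("s",f3,W3)):
    for m in masks_of(g,"measure_a"):
        q=w[m["mask"]];q=q[np.isfinite(q[:,0])]
        r=q[(abs(q[:,0]-.535)<.08)&(abs(q[:,1]+.314)<.08)]
        if len(r)<50: continue
        zt=np.percentile(r[r[:,2]<.19][:,2],90)
        rr=r[abs(r[:,2]-zt)<.012]
        print(n,"A",zt,circ(rr))
    b=w[(abs(w[...,0]-.535)<.075)&(abs(w[...,1]+.314)<.075)&(w[...,2]>.025)&(w[...,2]<.036)]
    print(n,"box",len(b),np.round(cv2.minAreaRect(b[:,:2].astype(np.float32))[0:2],4) if len(b)>10 else "")
s,p,R=pose();print(p,s["ft_force"])
E
```

```text
w A 0.1624369646543172 [ 0.53292936 -0.31414189  0.05348923]
w box 3254 [[ 0.572  -0.3292]
 [ 0.1734  0.1004]]
t A 0.16211860265546685 [ 0.53336641 -0.31087065  0.05336891]
t box 331 [[ 0.533  -0.2881]
 [ 0.1489  0.0892]]
s A 0.16452164916637577 [ 0.53750073 -0.31239217  0.0535745 ]
s box 233 [[ 0.5381 -0.3131]
 [ 0.1446  0.1391]]
[ 0.54823738 -0.36583061  0.20683834] [-0.21516902  0.2499147  -2.17570163]
```

View pics/w2.png

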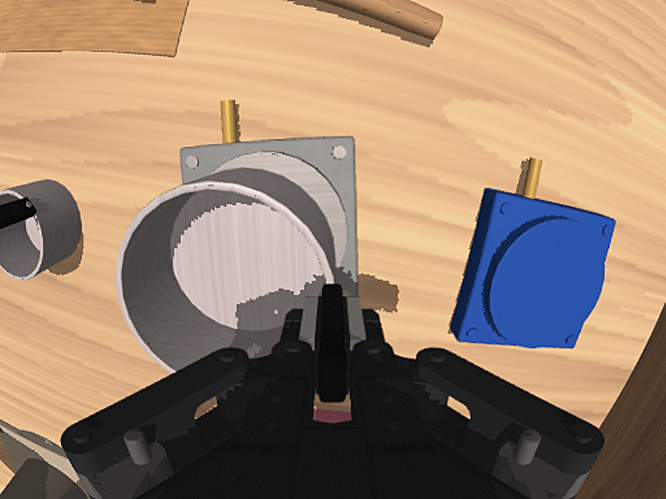

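A hangs over the grey plate, centred within a few mm. Next I lower and press.

play_rows([
  [[0, 0, 30], [0, 0, 0], 0],
  [[0, 0, 50], [0, 0, 0], 0],
  [[0, 0, 55], [0, 0, 0], 0],
  [[0, 0, 60], [0, 0, 0], 0],
  [[0, 0, 64], [0, 0, 0], 0],
  [[0, 0, 66], [0, 0, 0], 0],
  [[0, 0, 66], [0, 0, 0], 0],
  [[0, 0, 66], [0, 0, 0], 0],
], newtons=100)

```text
t: 6.4
eef_pos: [0.5479, -0.3662, 0.1429]
orientation: [0.001, 0.994, 0.111, 0.001]
ft_force: [-4.7, 4.2, 9.9]
finger_gap: 0.0077
grip_force: 99.7
```

play_rows([
  [[0, 0, 3], [0, 0, 0], 0],
  [[0, 0, 6], [0, 0, 0], 0],
  [[0, 0, 6], [0, 0, 0], 0],
  [[0, 0, 6], [0, 0, 0], 0],
  [[0, 0, 6], [0, 0, 0], 0],
  [[0, 0, 6], [0, 0, 0], 0],
])

```text
t: 7.0
eef_pos: [0.5487, -0.3672, 0.1425]
orientation: [0.002, 0.994, 0.111, 0.002]
ft_force: [-16.5, 11.5, 39.2]
finger_gap: 0.0077
grip_force: 104.3
```

```bash
python3 - <<'E'
from h import *
s,p,R=pose();print(p,s["ft_force"],s["ft_torque"],s["grip_force"])
for n in("top","scene"):
    g=grab_frame(n);w=world(g)
    for m in masks_of(g,"measure_a"):
        q=w[m["mask"]];q=q[np.isfinite(q[:,0])]
        r=q[(abs(q[:,0]-.535)<.08)&(abs(q[:,1]+.314)<.08)&(q[:,2]<.125)]
        if len(r)<50: continue
        rr=r[r[:,2]>.095]
        c=circ(rr);print(n,"A",c,np.percentile(rr[:,2],[50,90,97]))
        a=rr[abs(np.hypot(rr[:,0]-c[0],rr[:,1]-c[1])-.054)<.004]
        a=a[a[:,2]>np.percentile(a[:,2],60)]
        X=np.c_[a[:,:2]-c[:2],np.ones(len(a))];print("tilt plane",np.linalg.lstsq(X,a[:,2],rcond=None)[0],len(a))
    f=w[(np.hypot(w[...,0]-.535,w[...,1]+.314)<.04)&(w[...,2]<.08)];print("floor z",np.median(f[:,2]),len(f))
E
```

```text
[ 0.54872178 -0.3672244   0.14249046] [-16.52089789  11.46822143  39.20340603] [3.11189958 3.50732056 0.19897908] 104.3163013458252
top A [ 0.53565307 -0.31238486  0.05357629] [0.10609175 0.10973819 0.11086632]
tilt plane [-1.42169235e-02  8.12968447e-05  1.08764396e-01] 49
floor z 0.041566857253433884 425
scene A [ 0.53859625 -0.31383518  0.05373609] [0.10328939 0.1093487  0.11173793]
tilt plane [ 0.00722094 -0.00486602  0.10717203] 54
floor z 0.040070584565754366 122
```

Force jumped to 39 N with no further travel, and the cup floor reads 40 mm, so the plate is down. I'll ease off slightly, hold, then lift.

play_rows([
  [[0, 0, -3], [0, 0, 0], 0],
  [[0, 0, -3], [0, 0, 0], 0],
  [[0, 0, -3], [0, 0, 0], 0],
  [[0, 0, -3], [0, 0, 0], 0],
  [[0, 0, -3], [0, 0, 0], 0],
  [[0, 0, -3], [0, 0, 0], 0],
  [[0, 0, -3], [0, 0, 0], 0],
  [[0, 0, -3], [0, 0, 0], 0],
])

```text
t: 8.0
eef_pos: [0.5486, -0.3668, 0.1427]
orientation: [0.002, 0.994, 0.111, 0.002]
ft_force: [-10.1, 6.5, 22.4]
finger_gap: 0.008
grip_force: 101.1
```

play_rows([
  [[0, 0, -20], [0, 0, 0], 0],
  [[0, 0, -60], [0, 0, 0], 0],
  [[0, 0, -100], [0, 0, 0], 0],
  [[0, 0, -140], [0, 0, 0], 0],
  [[0, 0, -160], [0, 0, 0], 0],
  [[0, 0, -160], [0, 0, 0], 0],
  [[0, 0, -160], [0, 0, 0], 0],
])

```text
t: 8.7
eef_pos: [0.5474, -0.3663, 0.2968]
orientation: [0.0, 0.994, 0.11, 0.0]
ft_force: [-0.1, -0.8, -2.5]
finger_gap: 0.0083
grip_force: 97.9
```

```bash
python3 - <<'E'
from h import *
s,p,R=pose();print(p,s["ft_force"],s["grip_force"])
g=grab_frame("wrist");w=world(g,True)
for m in masks_of(g,"measure_a"):
        q=w[m["mask"]];q=q[np.isfinite(q[:,0])]
        r=q[(abs(q[:,0]-.535)<.08)&(abs(q[:,1]+.314)<.08)&(q[:,2]<.29)&(q[:,2]>.15)]
        if len(r)<50: continue
        zt=np.percentile(r[:,2],95);rr=r[r[:,2]>zt-.02]
        c=circ(rr);print("A",c,zt)
        a=rr[abs(np.hypot(rr[:,0]-c[0],rr[:,1]-c[1])-.054)<.003]
        X=np.c_[a[:,:2]-c[:2],np.ones(len(a))];z=np.linalg.lstsq(X,a[:,2],rcond=None)[0]
        for _ in range(5):
            k=abs(X@z-a[:,2])<.004; z=np.linalg.lstsq(X[k],a[k,2],rcond=None)[0]
        print("tilt plane",z,k.sum())
        print("centre rel tcp",c[:2]-p[:2],"rim rel",z[2]-p[2])
pl=grab_frame("top");W=world(pl)
for m in masks_of(pl,"mat"): 
    q=m["mask"];W_=W[q];W_=W_[np.isfinite(W_[:,0])];mr=cv2.minEnclosingCircle(W_[:,:2].astype(np.float32));print("mat",m["conf"],np.mean(W_,0),mr)
show(cups(pl))
go(.483+.013,.316-.053,.30)
E
```

```text
[ 0.54739573 -0.36632211  0.29679161] [-0.05003925 -0.75225719 -2.4921289 ] 97.89302587509155
A [ 0.53579087 -0.31437969  0.05351319] 0.25898850550387
tilt plane [ 0.07845863 -0.00520134  0.25495866] 2302
centre rel tcp [-0.01160486  0.05194243] rim rel -0.04183294841556956
mat 0.66 [0.48122309 0.31582745 0.00550518] ((0.48207417130470276, 0.31691765785217285), 0.09140270203351974)
0.88 [223, 200, 23, 19] rim z 0.066 c [0.4619 0.0771 0.0304] n 28 grip [0.4663 0.0491 0.1204] top 0.124 n16 ang -1.42
0.76 [350, 162, 43, 38] rim z 0.051 c [ 0.5535 -0.3556  0.0648] n 47 grip [ 0.4787 -0.2291  0.5905] top 0.367 n77 ang 2.10
0.65 [265, 184, 26, 34] rim z 0.069 c [ 0.4857 -0.0746  0.0417] n 78 grip [ 0.5181 -0.1007  0.1274] top 0.130 n20 ang -0.68
shift [  88.5 -624.7   -6. ] turn z 0.000 yaw now -1.350 tilt 0.0035 q5 then 1.84 t 8.9 p [ 0.5465 -0.3659  0.294 ]
```

play_rows([
  [[89, -622, -6], [0, 0, 0], 0],
  [[89, -622, -6], [0, 0, 0], 0],
  [[89, -622, -6], [0, 0, 0], 0],
  [[89, -622, -6], [0, 0, 0], 0],
  [[89, -622, -6], [0, 0, 0], 0],
  [[89, -622, -6], [0, 0, 0], 0],
  [[89, -622, -6], [0, 0, 0], 0],
  [[89, -622, -6], [0, 0, 0], 0],
])

```text
t: 9.75
eef_pos: [0.5147, 0.0342, 0.2993]
orientation: [-0.0, 0.994, 0.11, -0.001]
ft_force: [0.4, 0.2, -1.5]
finger_gap: 0.0077
grip_force: 99.4
```

```bash
python3 - <<'E'
from h import *
go(.4945,.264,.20)
E
```

```text
shift [  30.5 -228.7   99.3] turn z 0.000 yaw now -1.350 tilt 0.0010 q5 then 1.84 t 9.8 p [0.5147 0.0342 0.2993]
```

play_rows([
  [[30, -228, 0], [0, 0, 0], 0],
  [[30, -228, 0], [0, 0, 0], 0],
  [[30, -228, 0], [0, 0, 0], 0],
  [[30, -228, 20], [0, 0, 0], 0],
  [[30, -228, 70], [0, 0, 0], 0],
  [[30, -228, 120], [0, 0, 0], 0],
  [[30, -228, 160], [0, 0, 0], 0],
  [[30, -228, 160], [0, 0, 0], 0],
])

```text
t: 10.55
eef_pos: [0.4891, 0.2595, 0.1312]
orientation: [0.002, 0.994, 0.111, -0.007]
ft_force: [-2.0, -1.4, -2.5]
finger_gap: 0.0071
grip_force: 99.3
```

```bash
python3 - <<'E'
from h import *
go(.4945,.264,.108)
for n in("wrist","top","scene"):
    g=grab_frame(n);w=world(g,n=="wrist")
    q=w[(np.hypot(w[...,0]-.482,w[...,1]-.316)<.075)&(w[...,2]>.09)&(w[...,2]<.123)]
    print(n,len(q),circ(q),np.percentile(q[:,2],[50,90]))
E
```

```text
shift [ 6.3 -3.2 23.2] turn z 0.000 yaw now -1.349 tilt 0.0152 q5 then 1.84 t 10.6 p [0.4891 0.2595 0.1312]
wrist 2929 [0.47636203 0.31172475 0.05363838] [0.09276338 0.11764872]
top 64 [0.47799277 0.31198343 0.05317536] [0.09860737 0.10183445]
scene 124 [0.48420182 0.31223874 0.05370953] [0.0994798  0.10468876]
```

play_rows([
  [[0, 0, 0], [0, 0, 0], 0],
  [[0, 0, 10], [0, 0, 0], 0],
  [[0, 0, 20], [0, 0, 0], 0],
  [[0, 0, 26], [0, 0, 0], 0],
  [[0, 0, 28], [0, 0, 0], 0],
  [[0, 0, 30], [0, 0, 0], 0],
  [[0, 0, 30], [0, 0, 0], 0],
  [[0, 0, 30], [0, 0, 0], 0],
])

```text
t: 11.5
eef_pos: [0.4951, 0.261, 0.1112]
orientation: [0.0, 0.994, 0.11, -0.0]
ft_force: [-4.9, -4.9, 8.2]
finger_gap: 0.0078
grip_force: 100.8
```

```bash
python3 - <<'E'
from h import *
go(.4945,.264,.108)
print(get_state()["ft_force"])
E
```

```text
shift [ 0.  -3.1  3.2] turn z 0.000 yaw now -1.350 tilt 0.0007 q5 then 1.84 t 11.5 p [0.4951 0.261  0.1112]
[-4.86518369 -4.93164061  8.19096749]
```

Contact is at the expected height, so I'll open and lift.

play_rows([
  [[0, 0, 0], [0, 0, 0], 20],
  [[0, 0, 0], [0, 0, 0], 35],
  [[0, 0, 0], [0, 0, 0], 40],
  [[0, 0, 0], [0, 0, 0], 40],
  [[0, 0, -20], [0, 0, 0], 40],
  [[0, 0, -60], [0, 0, 0], 40],
  [[0, 0, -110], [0, 0, 0], 50],
  [[0, 0, -110], [0, 0, 0], 50],
])

```text
t: 12.3
eef_pos: [0.4987, 0.263, 0.2288]
orientation: [-0.002, 0.994, 0.11, 0.006]
ft_force: [1.4, 0.5, 0.4]
finger_gap: 0.0499
grip_force: 0.0
```

```bash
python3 - <<'E'
from h import *
for n in("top","scene"):
    f=grab_frame(n);show(cups(f,minc=.2));
    grips(f,False,[(.495,.262),(.519,-.102),(.467,.049)])
if 1: save(f,"s2",k=1.5)
E
```

```text
0.78 [223, 196, 22, 21] rim z 0.065 c [0.4618 0.0774 0.0299] n 43 grip [0.4665 0.049  0.1201] top 0.123 n17 ang -1.41
0.7 [143, 194, 38, 22] rim z 0.076 c [0.4836 0.3132 0.0541] n 32 grip [0.4255 0.1811 0.6332] top 0.634 n16 ang -1.99
0.57 [267, 185, 29, 30] rim z 0.069 c [ 0.4857 -0.0746  0.0418] n 85 grip [ 0.5187 -0.1007  0.1259] top 0.129 n19 ang -0.67
n 9 mean [0.4956 0.257  0.0913] top [0.4963 0.2569 0.1079] 2 ztop 0.1093 ext [0.0088 0.0024 0.0054]
n 9 mean [ 0.5154 -0.098   0.1073] top [ 0.5165 -0.0988  0.125 ] 3 ztop 0.1262 ext [0.0035 0.003  0.0034]
none
0.95 [229, 172, 19, 28] rim z 0.068 c [ 0.4888 -0.0755  0.0415] n 51 grip [ 0.5223 -0.1025  0.1233] top 0.126 n12 ang -0.68
0.79 [314, 216, 32, 34] rim z 0.075 c [0.4859 0.3126 0.0537] n 91 grip [0.5032 0.2612 0.131 ] top 0.134 n7 ang -1.25
0.6 [271, 184, 16, 25] rim z 0.065 c [0.4654 0.0776 0.0289] n 26 grip [0.4708 0.0487 0.1174] top 0.120 n12 ang -1.38
n 23 mean [0.5017 0.2625 0.1244] top [0.497  0.2601 0.1341] 10 ztop 0.1386 ext [0.0169 0.0096 0.0098]
n 11 mean [ 0.5242 -0.0962  0.1165] top [ 0.5222 -0.0976  0.1252] 4 ztop 0.1262 ext [0.0068 0.0094 0.0026]
n 13 mean [0.4725 0.0502 0.1029] top [0.4702 0.0498 0.118 ] 4 ztop 0.1184 ext [0.0094 0.0047 0.0012]
```

View pics/s2.png

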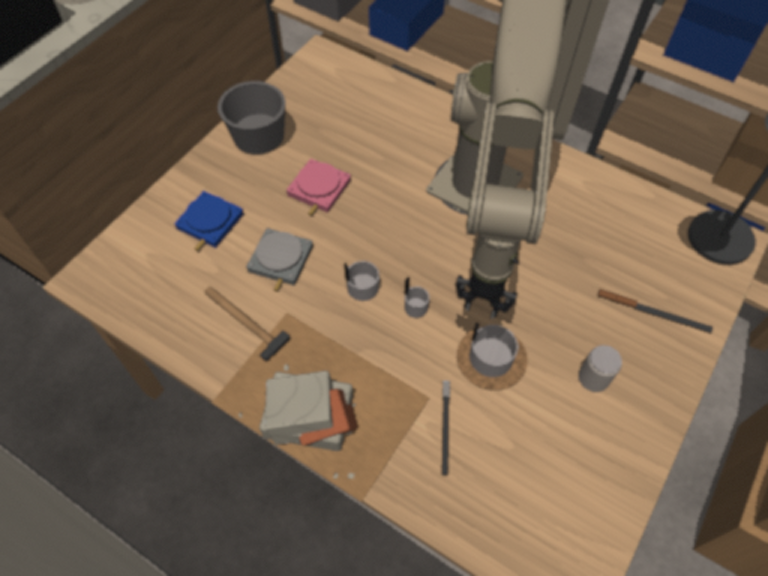

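The scene view shows A upright in the middle of the mat (495,350), grip toward the robot's right, with B (362,281) and C (416,302) unmoved. B is next.

```bash
python3 - <<'E'
from h import *
go(.521,-.102,.22,-.68)
E
```

```text
shift [-53.7 360.2  -1.1] turn z -0.670 yaw now -1.350 tilt 0.0016 q5 then 0.49 t 12.5 p [0.4945 0.2612 0.2189]
```

play_rows([
  [[-54, 360, 0], [0, 0, 0], 50],
  [[-54, 360, 0], [0, 0, -0.1], 50],
  [[-54, 360, 0], [0, 0, -0.2], 50],
  [[-54, 360, 0], [0, 0, -0.3], 50],
  [[-54, 360, 0], [0, 0, -0.4], 50],
  [[-54, 360, 0], [0, 0, -0.5], 50],
  [[-54, 360, 0], [0, 0, -0.6], 50],
  [[-54, 360, 0], [0, 0, -0.67], 50],
])

```text
t: 13.3
eef_pos: [0.5198, -0.106, 0.2179]
orientation: [-0.0, 0.902, 0.431, -0.002]
ft_force: [-0.4, 0.8, 0.8]
finger_gap: 0.0503
grip_force: 0.0
```

play_rows([
  [[0, 0, 0], [0, 0, 0], 50],
  [[0, 0, 0], [0, 0, 0], 50],
])

```text
t: 13.5
eef_pos: [0.5203, -0.1014, 0.2184]
orientation: [-0.001, 0.903, 0.43, -0.001]
ft_force: [0.4, 0.2, 0.5]
finger_gap: 0.0499
grip_force: 0.0
```

```bash
python3 - <<'E'
from h import *
f=grab_frame("wrist");show(cups(f,True))
grips(f,True,[(.521,-.102)])
go(.521,-.102,.100,-.68)
E
```

```text
0.88 [166, 130, 99, 95] rim z 0.064 c [ 0.4858 -0.0747  0.0416] n 1147 grip [ 0.5191 -0.1     0.1247] top 0.126 n279 ang -0.65
0.86 [73, 58, 76, 56] rim z 0.070 c [  31.108  -105.2913  109.7024] n 109 grip [0.4662 0.0467 0.1184] top 0.120 n267 ang 1.85
n 374 mean [ 0.5208 -0.0968  0.1243] top [ 0.5186 -0.1002  0.1247] 247 ztop 0.1260 ext [0.0165 0.017  0.006 ]
shift [ -1.    1.2 119.1] turn z -0.000 yaw now -0.680 tilt 0.0019 q5 then 0.49 t 13.6 p [ 0.5207 -0.1005  0.2191]
```

play_rows([
  [[-0.7, -1.6, 50], [0, 0, 0], 45],
  [[-0.7, -1.6, 95], [0, 0, 0], 40],
  [[-0.7, -1.6, 119], [0, 0, 0], 40],
  [[-0.7, -1.6, 119], [0, 0, 0], 40],
  [[-0.7, -1.6, 119], [0, 0, 0], 5],
  [[-0.7, -1.6, 119], [0, 0, 0], 0],
  [[-0.7, -1.6, 119], [0, 0, 0], 0],
  [[-0.7, -1.6, 119], [0, 0, 0], 0],
], newtons=80)

```text
t: 14.4
eef_pos: [0.5213, -0.1014, 0.1037]
orientation: [0.001, 0.902, 0.431, 0.002]
ft_force: [-0.6, 2.8, 7.0]
finger_gap: 0.0082
grip_force: 78.9
```

play_rows([
  [[0, 0, 0], [0, 0, 0], 0],
  [[0, 0, 0], [0, 0, 0], 0],
  [[0, 0, -30], [0, 0, 0], 0],
  [[0, 0, -70], [0, 0, 0], 0],
  [[0, 0, -110], [0, 0, 0], 0],
  [[0, 0, -130], [0, 0, 0], 0],
  [[0, 0, -130], [0, 0, 0], 0],
  [[0, 0, -130], [0, 0, 0], 0],
])

```text
t: 15.2
eef_pos: [0.5196, -0.1014, 0.2312]
orientation: [0.0, 0.902, 0.431, 0.0]
ft_force: [-0.3, 0.6, -1.9]
finger_gap: 0.0081
grip_force: 78.4
```

```bash
cat >> h.py <<'E'
def held(cx,cy,zrim,n="wrist",R=.06):
    g=grab_frame(n);w=world(g,n=="wrist");best=None
    s,p,_=pose()
    for m in masks_of(g,"measure_a"):
        r=w[m["mask"]&(np.hypot(w[...,0]-cx,w[...,1]-cy)<R)&(abs(w[...,2]-zrim)<.02)]
        if len(r)<60: continue
        c=circ(r);print(n,len(r),"held centre",np.round(c,4),"z90 %.3f"%np.percentile(r[:,2],90),"rel tcp",np.round(c[:2]-p[:2],4))
E
python3 - <<'E'
from h import *
s,p,R=pose();print(p,s["ft_force"],s["finger_gap"])
held(.486,-.075,p[2]-.036);held(.486,-.075,p[2]-.036,"scene")
go(.536+.033,-.314-.026,.20,-.68)
E
```

```text
[ 0.51960925 -0.10139179  0.23120585] [-0.27155147  0.62987384 -1.85252525] 0.008097100624316523
wrist 3253 held centre [ 0.4869 -0.0764  0.0416] z90 0.192 rel tcp [-0.032   0.0247]
scene 126 held centre [ 0.4873 -0.0763  0.0416] z90 0.193 rel tcp [-0.0311  0.0247]
shift [-154.1  189.6   29. ] turn z -0.000 yaw now -0.680 tilt 0.0033 q5 then 0.14 t 15.4 p [ 0.5185 -0.101   0.229 ]
```

play_rows([
  [[-154, 189, 0], [0, 0, 0], 0],
  [[-154, 189, 0], [0, 0, 0], 0],
  [[-154, 189, 0], [0, 0, 0], 0],
  [[-154, 189, 0], [0, 0, 0], 0],
  [[-154, 189, 10], [0, 0, 0], 0],
  [[-154, 189, 50], [0, 0, 0], 0],
  [[-154, 189, 50], [0, 0, 0], 0],
  [[-154, 189, 50], [0, 0, 0], 0],
], newtons=100)

```text
t: 16.2
eef_pos: [0.5682, -0.3386, 0.1787]
orientation: [-0.003, 0.902, 0.431, -0.001]
ft_force: [-0.0, -0.0, -0.4]
finger_gap: 0.0078
grip_force: 98.5
```

```bash
python3 - <<'E'
from h import *
s,p,R=pose();print(p,s["ft_force"])
held(.536,-.314,p[2]-.038);held(.536,-.314,p[2]-.038,"scene");held(.536,-.314,p[2]-.038,"top")
go(.568,-.339,.150)
E
```

```text
[ 0.56821023 -0.33858801  0.17868307] [-0.01986743 -0.04809498 -0.4438595 ]
wrist 3481 held centre [ 0.5353 -0.3135  0.0416] z90 0.139 rel tcp [-0.0341  0.0255]
top 107 held centre [ 0.5366 -0.3134  0.0417] z90 0.146 rel tcp [-0.034   0.0263]
shift [-1.1 -2.4 33.3] turn z 0.000 yaw now -0.679 tilt 0.0030 q5 then 0.14 t 16.5 p [ 0.5705 -0.3397  0.1833]
```

play_rows([
  [[-0.5, -1, 20], [0, 0, 0], 0],
  [[-0.5, -1, 30], [0, 0, 0], 0],
  [[-0.5, -1, 34], [0, 0, 0], 0],
  [[-0.5, -1, 38], [0, 0, 0], 0],
  [[-0.5, -1, 42], [0, 0, 0], 0],
  [[-0.5, -1, 45], [0, 0, 0], 0],
  [[-0.5, -1, 45], [0, 0, 0], 0],
  [[-0.5, -1, 45], [0, 0, 0], 0],
])

```text
t: 17.3
eef_pos: [0.5691, -0.3398, 0.1396]
orientation: [0.001, 0.902, 0.431, 0.0]
ft_force: [-5.2, 4.8, 14.7]
finger_gap: 0.0076
grip_force: 101.1
```

play_rows([
  [[0, 0, 2.5], [0, 0, 0], 0],
  [[0, 0, 2.5], [0, 0, 0], 0],
  [[0, 0, 2.5], [0, 0, 0], 0],
  [[0, 0, 2.5], [0, 0, 0], 0],
  [[0, 0, 2.5], [0, 0, 0], 0],
  [[0, 0, 2.5], [0, 0, 0], 0],
  [[0, 0, 2.5], [0, 0, 0], 0],
  [[0, 0, 2.5], [0, 0, 0], 0],
])

```text
t: 18.1
eef_pos: [0.5695, -0.34, 0.1394]
orientation: [0.001, 0.902, 0.431, 0.001]
ft_force: [-10.5, 7.6, 27.0]
finger_gap: 0.0077
grip_force: 103.1
```

```bash
python3 - <<'E'
from h import *
held(.536,-.314,.098,"scene");held(.536,-.314,.098,"top")
for n in("top","wrist"):
    w=world(grab_frame(n),n=="wrist");f=w[(np.hypot(w[...,0]-.536,w[...,1]+.313)<.03)&(w[...,2]<.07)];print("floor z",np.median(f[:,2]),len(f))
E
```

```text
scene 169 held centre [ 0.5379 -0.3149  0.0417] z90 0.103 rel tcp [-0.0316  0.0251]
top 95 held centre [ 0.5351 -0.3125  0.0412] z90 0.104 rel tcp [-0.0344  0.0275]
floor z 0.04118321454243436 121
floor z 0.03950420276754768 3566
```

Plate is down again (27 N, floor at 40 mm). I'll lift, carry B over the mat and turn its grip away from A's.

play_rows([
  [[0, 0, -30], [0, 0, 0], 0],
  [[0, 0, -80], [0, 0, 0], 0],
  [[0, 0, -130], [0, 0, 0], 0],
  [[0, 0, -165], [0, 0, 0], 0],
  [[0, 0, -165], [0, 0, 0], 0],
  [[0, 0, -165], [0, 0, 0], 0],
])

```text
t: 19.0
eef_pos: [0.569, -0.3399, 0.3003]
orientation: [0.001, 0.902, 0.431, 0.001]
ft_force: [-0.7, 0.4, -2.4]
finger_gap: 0.0077
grip_force: 98.6
```

```bash
python3 - <<'E'
from h import *
go(.517,.340,.30,.70)
E
```

```text
shift [ 4.960e+02 -4.679e+02  3.000e-01] turn z -1.380 yaw now -0.680 tilt 0.0029 q5 then -0.12 t 19.0 p [ 0.569  -0.3399  0.3003]
```

play_rows([
  [[496, -468, 0], [0, 0, -0.1], 0],
  [[496, -468, 0], [0, 0, -0.25], 0],
  [[496, -468, 0], [0, 0, -0.4], 0],
  [[496, -468, 0], [0, 0, -0.55], 0],
  [[496, -468, 0], [0, 0, -0.7], 0],
  [[496, -468, 0], [0, 0, -0.85], 0],
  [[496, -468, 0], [0, 0, -1.0], 0],
  [[496, -468, 0], [0, 0, -1.1], 0],
])

```text
t: 19.8
eef_pos: [0.5363, 0.0611, 0.296]
orientation: [-0.002, 0.542, 0.841, -0.001]
ft_force: [1.0, 0.6, -1.1]
finger_gap: 0.0081
grip_force: 98.7
```

```bash
python3 - <<'E'
from h import *
go(.517,.340,.30,.70)
E
```

```text
shift [262.   97.6  -4. ] turn z -0.274 yaw now 0.426 tilt 0.0040 q5 then -0.12 t 19.8 p [0.5363 0.0611 0.296 ]
```

play_rows([
  [[262, 98, 0], [0, 0, -0.1], 0],
  [[262, 98, 0], [0, 0, -0.2], 0],
  [[262, 98, 0], [0, 0, -0.274], 0],
  [[262, 98, 0], [0, 0, -0.274], 0],
  [[262, 98, 0], [0, 0, -0.274], 0],
  [[262, 98, 0], [0, 0, -0.274], 0],
  [[262, 98, 10], [0, 0, -0.274], 0],
  [[262, 98, 40], [0, 0, -0.274], 0],
])

```text
t: 20.6
eef_pos: [0.5209, 0.3396, 0.2589]
orientation: [0.001, 0.424, 0.906, 0.001]
ft_force: [0.7, 0.2, -1.6]
finger_gap: 0.0078
grip_force: 98.7
```

play_rows([
  [[0, 0, 30], [0, 0, 0], 0],
  [[0, 0, 50], [0, 0, 0], 0],
  [[0, 0, 50], [0, 0, 0], 0],
  [[0, 0, 50], [0, 0, 0], 0],
])

```text
t: 21.0
eef_pos: [0.5198, 0.3374, 0.2071]
orientation: [-0.001, 0.425, 0.905, -0.001]
ft_force: [0.6, -0.1, -1.3]
finger_gap: 0.0076
grip_force: 100.7
```

```bash
python3 - <<'E'
from h import *
s,p,R=pose();print(p)
held(.485,.313,p[2]-.039);held(.485,.313,p[2]-.039,"scene")
for n in("wrist","scene"):
    g=grab_frame(n);w=world(g,n=="wrist")
    q=w[(np.hypot(w[...,0]-.484,w[...,1]-.314)<.075)&(abs(w[...,2]-.074)<.004)&(np.hypot(w[...,0]-.485,w[...,1]-.313)>.047)]
    print(n,"A",len(q),circ(q))
    if n=="wrist": save(g,"w3",k=1.3)
go(.517,.340,.12,.70)
E
```

```text
[0.51984943 0.33742071 0.20705624]
wrist 2887 held centre [0.4946 0.3058 0.0416] z90 0.169 rel tcp [-0.0261 -0.032 ]
scene 155 held centre [0.4987 0.305  0.0424] z90 0.177 rel tcp [-0.0227 -0.0334]
wrist A 395 [0.49365126 0.30492687 0.05391357]
scene A 42 [0.49671897 0.30218156 0.05412972]
shift [ 3.9 -2.4 90. ] turn z -0.006 yaw now 0.694 tilt 0.0021 q5 then -0.12 t 21.3 p [0.5213 0.3385 0.21  ]
```

View pics/w3.png

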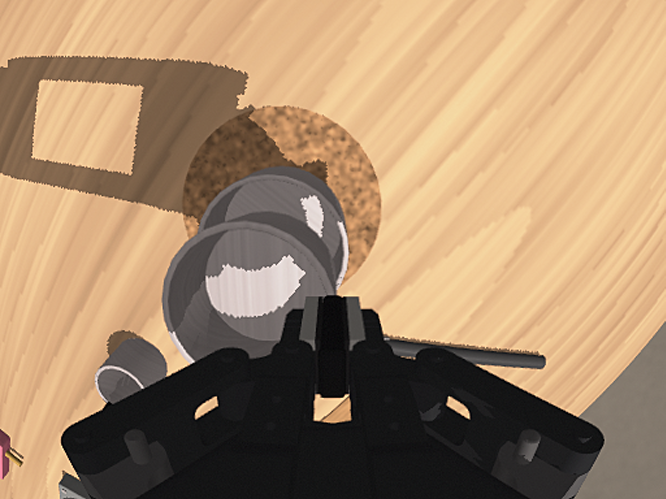

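The wrist view shows the held cup B (picture 255,290) partly covering A on the mat (275,255). A seems shifted by about 12 mm, so I'll re-measure it.

```bash
cat >> h.py <<'E'
def rim(n,cx,cy,z,r,tol=.005,it=4):
    g=grab_frame(n);w=world(g,n=="wrist");w=w[np.isfinite(w[...,0])];w=w[abs(w[:,2]-z)<tol]
    c=(cx,cy);b=.03
    for i in range(it):
        q=w[abs(np.hypot(w[:,0]-c[0],w[:,1]-c[1])-r)<b];
        if len(q)<8: print(n,"few");return
        s=least_squares(lambda c:np.hypot(q[:,0]-c[0],q[:,1]-c[1])-r,c,loss="soft_l1",f_scale=.002);c=s.x;b=max(b/2,.006)
    a=np.degrees(np.arctan2(q[:,1]-c[1],q[:,0]-c[0]));print(n,"rim centre",np.round(c,4),len(q),"angles deg",sorted(set((a//30*30).astype(int))),"rms %.4f"%np.std(s.fun))
    return c
E
python3 - <<'E'
from h import *
for n in("top","scene","wrist"):
    rim(n,.488,.31,.074,.0545)
    g=grab_frame(n);grips(g,n=="wrist",[(.503,.254)],.03)
s,p,R=pose();print(p)
held(.494,.306,p[2]-.039)
E
```

```text
top rim centre [0.4953 0.3042] 63 angles deg [np.int64(-180), np.int64(-150), np.int64(-120), np.int64(-90), np.int64(-60), np.int64(-30), np.int64(150)] rms 0.0014
n 57 mean [0.491  0.2523 0.1305] top [0.49   0.2548 0.1403] 18 ztop 0.1445 ext [0.0223 0.0194 0.0085]
scene rim centre [0.4967 0.3023] 64 angles deg [np.int64(-90), np.int64(-60), np.int64(-30), np.int64(0), np.int64(30), np.int64(60), np.int64(90), np.int64(120)] rms 0.0018
n 24 mean [0.5046 0.2524 0.1222] top [0.5059 0.2549 0.1373] 6 ztop 0.1405 ext [0.0168 0.0125 0.0082]
wrist rim centre [0.4944 0.3036] 881 angles deg [np.int64(-180), np.int64(0), np.int64(30), np.int64(60), np.int64(90), np.int64(120), np.int64(150)] rms 0.0012
n 13 mean [0.512  0.2643 0.137 ] top [0.5174 0.2699 0.1413] 6 ztop 0.1435 ext [0.0218 0.0087 0.0051]
[0.52064691 0.33843679 0.208719  ]
wrist 2931 held centre [0.4955 0.3069 0.0416] z90 0.170 rel tcp [-0.0252 -0.0315]
```

```bash
cat >> h.py <<'E'
def tilt(cx,cy,zr,r,n="wrist"):
    """plane through the rim's top ring of a held cup"""
    g=grab_frame(n);w=world(g,n=="wrist");w=w[np.isfinite(w[...,0])]
    a=w[(abs(np.hypot(w[:,0]-cx,w[:,1]-cy)-r)<.006)&(abs(w[:,2]-zr)<.02)]
    X=np.c_[a[:,:2]-[cx,cy],np.ones(len(a))]
    th=np.arctan2(X[:,1],X[:,0])//.2;keep=np.zeros(len(a),bool)
    for t in set(th):
        k=th==t;keep|=k&(a[:,2]>np.percentile(a[k,2],85))
    z=least_squares(lambda v:X[keep]@v-a[keep,2],[0,0,zr],loss="soft_l1",f_scale=.001).x
    print("rim plane slopes",np.round(z[:2],3),"z %.4f"%z[2],keep.sum(),"sectors",len(set(th)))
E
python3 - <<'E'
from h import *
s,p,R=pose();tilt(.4955,.307,.168,.042)
f=grab_frame("wrist");print(p);grips(f,True,[(.52,.338)],.025)
W=world(f,True);k=(np.hypot(W[...,0]-.4955,W[...,1]-.307)<.03);q=W[k&(abs(W[...,2]-.112)<.012)];
X=np.c_[q[:,:2]-[.4955,.307],np.ones(len(q))];z=least_squares(lambda v:X@v-q[:,2],[0,0,.11],loss="soft_l1",f_scale=.001).x;print("floor plane",z,len(q))
go(.520,.335,.12)
E
```

```text
rim plane slopes [ 0.092 -0.089] z 0.1696 459 sectors 22
[0.52063703 0.33843123 0.20861816]
none
floor plane [ 0.08868511 -0.09873869  0.10845052] 3626
shift [-2.2 -2.6 88.6] turn z 0.000 yaw now 0.694 tilt 0.0001 q5 then -0.12 t 21.8 p [0.5206 0.3384 0.2086]
```

B has rolled about 0.13 rad around the tool's y axis (inertia during the carry). I'll cancel that with a tool turn, and recentre.

play_rows([
  [[-7, -2, 0], [0, 0.06, 0], 0],
  [[-7, -2, 0], [0, 0.13, 0], 0],
  [[-7, -2, 0], [0, 0.13, 0], 0],
  [[-7, -2, 0], [0, 0.13, 0], 0],
])

```text
t: 22.2
eef_pos: [0.5239, 0.3312, 0.2084]
orientation: [-0.058, 0.424, 0.903, 0.027]
ft_force: [-0.3, 0.9, -1.7]
finger_gap: 0.0081
grip_force: 100.9
```

```bash
python3 - <<'E'
from h import *
s,p,R=pose();print(p)
held(.495,.3035,p[2]-.039);tilt(.495,.3035,p[2]-.039,.042)
rim("wrist",.495,.3035,.074,.0545);rim("top",.495,.3035,.074,.0545)
E
```

```text
[0.52387826 0.33121999 0.20838729]
wrist 2920 held centre [0.495  0.3042 0.0415] z90 0.169 rel tcp [-0.0287 -0.0275]
rim plane slopes [0.013 0.007] z 0.1689 449 sectors 21
wrist rim centre [0.4945 0.3034] 750 angles deg [np.int64(-180), np.int64(0), np.int64(30), np.int64(60), np.int64(90), np.int64(120), np.int64(150)] rms 0.0012
top rim centre [0.4949 0.3037] 62 angles deg [np.int64(-150), np.int64(-120), np.int64(-90), np.int64(-60), np.int64(-30), np.int64(0), np.int64(120), np.int64(150)] rms 0.0014
```

play_rows([
  [[-3.9, 0, 29.7], [0, 0, 0], 0],
  [[-7.8, 0, 59.5], [0, 0, 0], 0],
  [[-11, 0, 84.3], [0, 0, 0], 0],
  [[-11, 0, 84.3], [0, 0, 0], 0],
  [[-12, 0, 91.2], [0, 0, 0], 0],
  [[-12.3, 0, 94.2], [0, 0, 0], 0],
  [[-12.6, 0, 97.2], [0, 0, 0], 0],
  [[-12.6, 0, 97.2], [0, 0, 0], 0],
])

```text
t: 23.25
eef_pos: [0.5245, 0.3324, 0.112]
orientation: [-0.058, 0.424, 0.904, 0.029]
ft_force: [0.9, 1.0, -0.2]
finger_gap: 0.0075
grip_force: 100.9
```

```bash
python3 - <<'E'
from h import *
s,p,R=pose();print(p,s["ft_force"])
held(.495,.3035,.072);tilt(.495,.3035,.072,.042)
E
```

```text
[0.52450178 0.33237547 0.11201728] [ 0.92757955  1.04684277 -0.18813449]
wrist 3605 held centre [0.4948 0.3052 0.0534] z90 0.074 rel tcp [-0.0296 -0.0271]
wrist 2990 held centre [0.4957 0.3054 0.0416] z90 0.072 rel tcp [-0.0287 -0.0269]
rim plane slopes [0.015 0.009] z 0.0723 456 sectors 21
```

play_rows([
  [[-0.2, 0, 1.5], [0, 0, 0], 0],
  [[-0.2, 0, 1.5], [0, 0, 0], 20],
  [[-0.2, 0, 1.5], [0, 0, 0], 32],
  [[-0.2, 0, 1.5], [0, 0, 0], 36],
  [[3.6, 0, -28], [0, 0, 0], 36],
  [[7.8, 0, -59.5], [0, 0, 0], 36],
  [[14, 0, -107], [0, -0.13, 0], 50],
  [[14, 0, -107], [0, -0.13, 0], 50],
])

```text
t: 24.2
eef_pos: [0.5261, 0.3347, 0.2274]
orientation: [0.005, 0.424, 0.906, 0.004]
ft_force: [0.2, 0.2, 1.2]
finger_gap: 0.0499
grip_force: 0.0
```

```bash
python3 - <<'E'
from h import *
for n in("scene","top","wrist"):
    rim(n,.495,.3035,.074,.0545);rim(n,.495,.3035,.072,.0425,.004)
for n in("scene","top"): f=grab_frame(n);show(cups(f,minc=.2));grips(f,False,[(.467,.049)])
save(grab_frame("wrist"),"w4",k=1.3)
go(.467,.0485,.21,1.72)
E
```

```text
scene rim centre [0.4974 0.3029] 91 angles deg [np.int64(-180), np.int64(-150), np.int64(-120), np.int64(-90), np.int64(-60), np.int64(-30), np.int64(0), np.int64(30), np.int64(60), np.int64(90), np.int64(150)] rms 0.0019
scene rim centre [0.4993 0.3028] 66 angles deg [np.int64(-180), np.int64(-150), np.int64(-120), np.int64(-90), np.int64(-60), np.int64(-30), np.int64(0), np.int64(30), np.int64(60), np.int64(90), np.int64(150)] rms 0.0021
top rim centre [0.4948 0.3041] 81 angles deg [np.int64(-180), np.int64(-150), np.int64(-120), np.int64(-90), np.int64(-60), np.int64(-30), np.int64(0), np.int64(30), np.int64(150)] rms 0.0015
top rim centre [0.496  0.3041] 54 angles deg [np.int64(-180), np.int64(-150), np.int64(-120), np.int64(-90), np.int64(-60), np.int64(-30), np.int64(0), np.int64(30), np.int64(150)] rms 0.0013
wrist rim centre [0.4944 0.3046] 1417 angles deg [np.int64(-180), np.int64(-150), np.int64(-120), np.int64(-90), np.int64(-60), np.int64(-30), np.int64(0), np.int64(30), np.int64(60), np.int64(90), np.int64(120), np.int64(150)] rms 0.0014
wrist rim centre [0.4957 0.3048] 
[... 429 characters left out ...]
 ang -1.53
0.59 [269, 180, 18, 30] rim z 0.066 c [0.4661 0.0786 0.0296] n 20 grip [0.471  0.049  0.1224] top 0.126 n6 ang -1.41
n 12 mean [0.4716 0.0503 0.1041] top [0.4708 0.0497 0.1205] 3 ztop 0.1248 ext [0.0034 0.0025 0.013 ]
0.82 [149, 181, 29, 30] rim z 0.076 c [0.4959 0.3022 0.0418] n 68 grip [0.4371 0.2135 0.5365] top 0.538 n11 ang -2.16
0.73 [156, 179, 28, 32] rim z 0.077 c [0.4941 0.3027 0.0527] n 84 grip [0.417  0.203  0.5365] top 0.457 n3 ang -2.23
0.7 [225, 197, 19, 20] rim z 0.065 c [0.4621 0.0777 0.03  ] n 44 grip [0.4663 0.049  0.1205] top 0.124 n17 ang -1.42
none
shift [-181.5 -224.2    7.7] turn z -1.027 yaw now 0.693 tilt 0.0014 q5 then -1.62 t 24.8 p [0.5234 0.3314 0.2177]
```

View pics/w4.png

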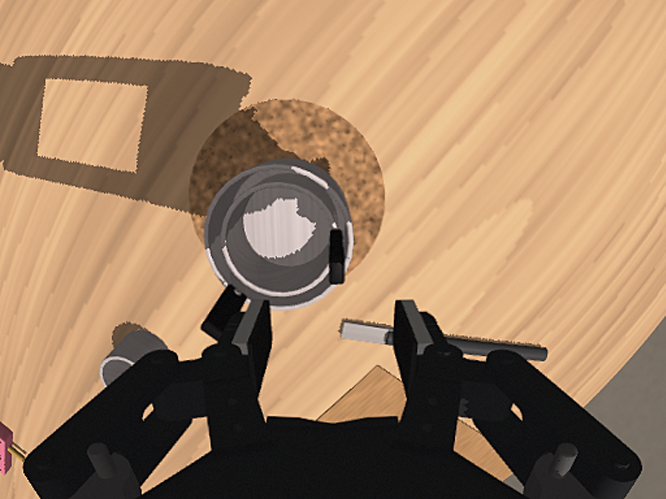

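B stands concentric inside A (picture 280,235). C is next, at the lower left (135,360).

play_rows([
  [[-181, -224, 0], [0, 0, 0.14], 50],
  [[-181, -224, 0], [0, 0, 0.28], 50],
  [[-181, -224, 0], [0, 0, 0.42], 50],
  [[-181, -224, 0], [0, 0, 0.56], 50],
  [[-181, -224, 0], [0, 0, 0.7], 50],
  [[-181, -224, 0], [0, 0, 0.84], 50],
  [[-181, -224, 0], [0, 0, 0.98], 50],
  [[-181, -224, 0], [0, 0, 1.1], 50],
])

```text
t: 25.55
eef_pos: [0.467, 0.0479, 0.2186]
orientation: [0.0, 0.838, 0.546, 0.0]
ft_force: [1.0, 0.5, 0.4]
finger_gap: 0.0502
grip_force: 0.0
```

```bash
python3 - <<'E'
from h import *
go(.467,.048,.21,-1.42)
E
```

```text
shift [ 0.1 -0.   8.6] turn z 1.005 yaw now -0.415 tilt 0.0004 q5 then 1.52 t 25.6 p [0.467  0.0479 0.2186]
```

play_rows([
  [[0, 0, 0], [0, 0, 0.14], 50],
  [[0, 0, 0], [0, 0, 0.28], 50],
  [[0, 0, 0], [0, 0, 0.42], 50],
  [[0, 0, 0], [0, 0, 0.56], 50],
  [[0, 0, 0], [0, 0, 0.7], 50],
  [[0, 0, 0], [0, 0, 0.84], 50],
  [[0, 0, 0], [0, 0, 0.98], 50],
  [[0, 0, 0], [0, 0, 1.0], 50],
])

```text
t: 26.35
eef_pos: [0.467, 0.0493, 0.2184]
orientation: [-0.0, 0.997, 0.081, -0.0]
ft_force: [-1.2, 0.1, 0.1]
finger_gap: 0.0502
grip_force: 0.0
```

play_rows([
  [[0, 0, 0], [0, 0, 0], 50],
  [[0, 0, 0], [0, 0, 0], 50],
])

```text
t: 26.55
eef_pos: [0.4671, 0.0494, 0.2185]
orientation: [-0.0, 0.996, 0.084, 0.0]
ft_force: [0.1, -0.4, 0.2]
finger_gap: 0.0498
grip_force: 0.0
```

```bash
python3 - <<'E'
from h import *
f=grab_frame("wrist");show(cups(f,True))
grips(f,True,[(.467,.048)]);rim("wrist",.464,.078,.058,.0305,.004)
go(.467,.048,.094,-1.42)
E
```

```text
0.85 [2, 84, 66, 78] rim z 0.073 c [0.4959 0.302  0.0422] n 860 grip [0.4965 0.2518 0.1345] top 0.135 n60 ang -1.56
0.81 [195, 145, 69, 69] rim z 0.059 c [0.462  0.0781 0.0296] n 739 grip [0.4661 0.0486 0.1188] top 0.120 n264 ang -1.43
0.57 [2, 72, 99, 100] rim z 0.074 c [0.4946 0.302  0.0532] n 1256 grip [0.4957 0.2466 0.1335] top 0.135 n268 ang -1.55
n 336 mean [0.4696 0.049  0.1184] top [0.4655 0.0488 0.1187] 233 ztop 0.1200 ext [0.0178 0.0097 0.0064]
wrist rim centre [0.4618 0.0779] 658 angles deg [np.int64(-180), np.int64(-150), np.int64(-120), np.int64(-90), np.int64(-60), np.int64(-30), np.int64(0), np.int64(30), np.int64(60), np.int64(90), np.int64(120), np.int64(150)] rms 0.0012
shift [ -0.3   1.4 124.5] turn z 0.016 yaw now -1.404 tilt 0.0000 q5 then 1.52 t 26.7 p [0.4671 0.0494 0.2185]
```

play_rows([
  [[-1.4, 0.5, 50], [0, 0, 0.02], 45],
  [[-1.4, 0.5, 95], [0, 0, 0.02], 40],
  [[-1.4, 0.5, 123], [0, 0, 0.02], 36],
  [[-1.4, 0.5, 123], [0, 0, 0.02], 36],
  [[-1.4, 0.5, 123], [0, 0, 0.02], 5],
  [[-1.4, 0.5, 123], [0, 0, 0.02], 0],
  [[-1.4, 0.5, 123], [0, 0, 0.02], 0],
  [[-1.4, 0.5, 123], [0, 0, 0.02], 0],
], newtons=100)

```text
t: 27.5
eef_pos: [0.4677, 0.0486, 0.0978]
orientation: [0.0, 0.997, 0.072, 0.002]
ft_force: [0.3, -1.3, 6.3]
finger_gap: 0.0077
grip_force: 98.1
```

play_rows([
  [[0, 0, 0], [0, 0, 0], 0],
  [[0, 0, 0], [0, 0, 0], 0],
  [[0, 0, -30], [0, 0, 0], 0],
  [[0, 0, -70], [0, 0, 0], 0],
  [[0, 0, -110], [0, 0, 0], 0],
  [[0, 0, -140], [0, 0, 0], 0],
  [[0, 0, -140], [0, 0, 0], 0],
  [[0, 0, -140], [0, 0, 0], 0],
])

```text
t: 28.3
eef_pos: [0.4663, 0.0487, 0.2365]
orientation: [0.0, 0.997, 0.072, 0.001]
ft_force: [-0.1, 0.6, -1.3]
finger_gap: 0.0079
grip_force: 97.6
```

```bash
python3 - <<'E'
from h import *
s,p,R=pose();print(p,s["ft_force"],s["finger_gap"])
held(.462,.078,p[2]-.036,R=.045);tilt(.462,.078,p[2]-.037,.030)
go(.536+.004,-.314-.030,.22)
E
```

```text
[0.46631795 0.04874643 0.23650656] [-0.11671213  0.55327853 -1.27413118] 0.00786597551942275
wrist 2707 held centre [0.4606 0.0778 0.0297] z90 0.197 rel tcp [-0.0049  0.0291]
rim plane slopes [-0.003 -0.059] z 0.1951 412 sectors 25
shift [ 17.7 399.4  13.8] turn z 0.000 yaw now -1.426 tilt 0.0029 q5 then 0.86 t 28.4 p [0.4648 0.0487 0.2338]
```

play_rows([
  [[1, 20, 0], [0, 0, 0], 0],
  [[3, 60, 0], [0, 0, 0], 0],
  [[5, 105, 0], [0, 0, 0], 0],
  [[7, 150, 0], [0, 0, 0], 0],
  [[9, 195, 0], [0, 0, 0], 0],
  [[11, 240, 0], [0, 0, 0], 0],
  [[13, 285, 0], [0, 0, 0], 0],
  [[15, 330, 0], [0, 0, 0], 0],
])

```text
t: 29.25
eef_pos: [0.5276, -0.2771, 0.2335]
orientation: [-0.001, 0.997, 0.072, -0.001]
ft_force: [1.2, 0.1, -0.4]
finger_gap: 0.0076
grip_force: 97.6
```

play_rows([
  [[1.5, 40, 0], [0, 0, 0], 0],
  [[2.5, 60, 0], [0, 0, 0], 0],
  [[2.5, 69, 0], [0, 0, 0], 0],
  [[2.5, 69, 20], [0, 0, 0], 0],
  [[2.5, 69, 50], [0, 0, 0], 0],
  [[2.5, 69, 60], [0, 0, 0], 0],
  [[2.5, 69, 60], [0, 0, 0], 0],
  [[2.5, 69, 60], [0, 0, 0], 0],
])

```text
t: 30.05
eef_pos: [0.5409, -0.3431, 0.1761]
orientation: [-0.0, 0.997, 0.073, 0.0]
ft_force: [0.2, 0.1, 0.2]
finger_gap: 0.0074
grip_force: 97.7
```

```bash
python3 - <<'E'
from h import *
s,p,R=pose();print(p,s["ft_force"],s["finger_gap"])
held(.536,-.314,p[2]-.038,R=.05);held(.536,-.314,p[2]-.038,"top",R=.05);tilt(.536,-.314,p[2]-.038,.030)
go(.540,-.344,.143)
E
```

```text
[ 0.54087736 -0.34310777  0.17610176] [0.15515239 0.06067318 0.23135615] 0.007410350367404121
wrist 2839 held centre [ 0.5352 -0.3141  0.0297] z90 0.136 rel tcp [-0.0062  0.0295]
top 70 held centre [ 0.5343 -0.3127  0.0297] z90 0.139 rel tcp [-0.0073  0.0313]
rim plane slopes [ 0.003 -0.024] z 0.1373 450 sectors 26
shift [-1.3 -0.2 34.1] turn z 0.000 yaw now -1.426 tilt 0.0023 q5 then 0.86 t 30.3 p [ 0.5413 -0.344   0.1771]
```

play_rows([
  [[0, 0, 20], [0, 0, 0], 0],
  [[0, 0, 30], [0, 0, 0], 0],
  [[0, 0, 34], [0, 0, 0], 0],
  [[0, 0, 38], [0, 0, 0], 0],
  [[0, 0, 42], [0, 0, 0], 0],
  [[0, 0, 46], [0, 0, 0], 0],
  [[0, 0, 47], [0, 0, 0], 0],
  [[0, 0, 47], [0, 0, 0], 0],
])

```text
t: 31.1
eef_pos: [0.5413, -0.3443, 0.1337]
orientation: [0.001, 0.997, 0.072, 0.001]
ft_force: [-12.0, 6.0, 26.1]
finger_gap: 0.0079
grip_force: 101.9
```

play_rows([
  [[0, 0, 0.5], [0, 0, 0], 0],
  [[0, 0, 0.5], [0, 0, 0], 0],
  [[0, 0, 0.5], [0, 0, 0], 0],
  [[0, 0, 0.5], [0, 0, 0], 0],
  [[0, 0, 0.5], [0, 0, 0], 0],
  [[0, 0, 0.5], [0, 0, 0], 0],
  [[0, 0, 0.5], [0, 0, 0], 0],
  [[0, 0, 0.5], [0, 0, 0], 0],
])

```text
t: 31.9
eef_pos: [0.5413, -0.3443, 0.1336]
orientation: [0.001, 0.997, 0.072, 0.001]
ft_force: [-12.2, 6.5, 28.5]
finger_gap: 0.0076
grip_force: 102.2
```

```bash
python3 - <<'E'
from h import *
s,p,R=pose();print(p,s["ft_force"])
held(.536,-.314,.094,R=.05);tilt(.535,-.314,.094,.030)
w=world(grab_frame("wrist"),True);f=w[(np.hypot(w[...,0]-.535,w[...,1]+.314)<.02)&(w[...,2]<.07)];print("floor z",np.median(f[:,2]),len(f))
E
```

```text
[ 0.5413205  -0.34434288  0.13363093] [-12.2118363    6.48442614  28.47945269]
wrist 2967 held centre [ 0.5352 -0.3148  0.0297] z90 0.094 rel tcp [-0.0061  0.0295]
rim plane slopes [-0.001 -0.009] z 0.0939 452 sectors 26
floor z 0.0392701904458012 1411
```

play_rows([
  [[0, 0, -20], [0, 0, 0], 0],
  [[0, 0, -60], [0, 0, 0], 0],
  [[0, 0, -105], [0, 0, 0], 0],
  [[0, 0, -145], [0, 0, 0], 0],
  [[0, 0, -165], [0, 0, 0], 0],
  [[0, 0, -165], [0, 0, 0], 0],
  [[0, 0, -165], [0, 0, 0], 0],
])

```text
t: 32.8
eef_pos: [0.5407, -0.3436, 0.2929]
orientation: [0.0, 0.997, 0.072, 0.0]
ft_force: [1.0, 0.3, -2.3]
finger_gap: 0.008
grip_force: 97.8
```

```bash
python3 - <<'E'
from h import *
go(.5235,.294,.29,-.36)
rim("top",.4955,.3045,.074,.0545)
E
```

```text
shift [  75.  -633.4    2.9] turn z -1.066 yaw now -1.426 tilt 0.0004 q5 then 0.87 t 32.8 p [ 0.5407 -0.3436  0.2929]
top rim centre [0.495  0.3032] 128 angles deg [np.int64(-180), np.int64(-150), np.int64(-120), np.int64(-90), np.int64(-60), np.int64(-30), np.int64(0), np.int64(30), np.int64(60), np.int64(90), np.int64(120), np.int64(150)] rms 0.0014
```

play_rows([
  [[2, -20, 0], [0, 0, 0], 0],
  [[7, -60, 0], [0, 0, -0.04], 0],
  [[12, -105, 0], [0, 0, -0.1], 0],
  [[17, -150, 0], [0, 0, -0.17], 0],
  [[23, -195, 0], [0, 0, -0.24], 0],
  [[28, -240, 0], [0, 0, -0.31], 0],
  [[33, -285, 0], [0, 0, -0.38], 0],
  [[39, -330, 0], [0, 0, -0.45], 0],
])

```text
t: 33.65
eef_pos: [0.5302, -0.0096, 0.2905]
orientation: [-0.001, 0.956, 0.294, -0.002]
ft_force: [0.7, 0.3, -1.8]
finger_gap: 0.0076
grip_force: 97.8
```

```bash
python3 - <<'E'
from h import *
go(.5235,.294,.29,-.36)
E
```

```text
shift [ 165.2 -254.8    0.5] turn z -0.613 yaw now -0.973 tilt 0.0039 q5 then 0.87 t 33.6 p [ 0.5302 -0.0096  0.2905]
```

play_rows([
  [[25, -38, 0], [0, 0, -0.08], 0],
  [[50, -77, 0], [0, 0, -0.17], 0],
  [[75, -116, 0], [0, 0, -0.26], 0],
  [[100, -155, 0], [0, 0, -0.35], 0],
  [[125, -193, 0], [0, 0, -0.44], 0],
  [[147, -227, 0], [0, 0, -0.53], 0],
  [[161, -248, 0], [0, 0, -0.6], 0],
  [[165, -255, 0], [0, 0, -0.61], 0],
])

```text
t: 34.45
eef_pos: [0.5238, 0.2945, 0.29]
orientation: [-0.001, 0.823, 0.569, -0.002]
ft_force: [0.4, 0.2, -1.6]
finger_gap: 0.0079
grip_force: 97.7
```

play_rows([
  [[0, 0, 0], [0, 0, 0], 0],
  [[0, 0, 20], [0, 0, 0], 0],
  [[0, 0, 60], [0, 0, 0], 0],
  [[0, 0, 90], [0, 0, 0], 0],
  [[0, 0, 90], [0, 0, 0], 0],
  [[0, 0, 90], [0, 0, 0], 0],
])

```text
t: 35.05
eef_pos: [0.5252, 0.2908, 0.2027]
orientation: [-0.0, 0.825, 0.566, -0.001]
ft_force: [-0.2, 0.3, -0.8]
finger_gap: 0.0076
grip_force: 97.6
```

```bash
python3 - <<'E'
from h import *
s,p,R=pose();print(p,s["ft_force"])
held(.4955,.304,p[2]-.039,R=.045);tilt(.4955,.304,p[2]-.039,.030)
for n in("wrist","top"): rim(n,.495,.3035,.074,.0545);rim(n,.495,.3035,.072,.0425,.003)
go(.5235,.294,.105,-.36)
E
```

```text
[0.52522533 0.29082935 0.20271792] [-0.21871039  0.31131794 -0.77821319]
wrist 2949 held centre [0.4979 0.3    0.0297] z90 0.163 rel tcp [-0.0283  0.0085]
rim plane slopes [ 0.017 -0.003] z 0.1652 447 sectors 26
wrist rim centre [0.4941 0.3033] 1169 angles deg [np.int64(-60), np.int64(-30), np.int64(0), np.int64(30), np.int64(60), np.int64(90), np.int64(120), np.int64(150)] rms 0.0015
wrist rim centre [0.5025 0.3137] 938 angles deg [np.int64(-90), np.int64(-60), np.int64(-30), np.int64(0), np.int64(30), np.int64(60), np.int64(90), np.int64(120), np.int64(150)] rms 0.0029
top rim centre [0.4946 0.3031] 66 angles deg [np.int64(-150), np.int64(-120), np.int64(-90), np.int64(-60), np.int64(-30), np.int64(90), np.int64(120), np.int64(150)] rms 0.0015
top rim centre [0.4956 0.3041] 28 angles deg [np.int64(-150), np.int64(-120), np.int64(-90), np.int64(-60), np.int64(-30), np.int64(90), np.int64(120)] rms 0.0012
shift [ 0.5 -3.  99.5] turn z -0.006 yaw now -0.366 tilt 0.0023 q5 then 0.87 t 35.4 p [0.5261 0.2925 0.2045]
```

play_rows([
  [[2, -3, 10], [0, 0, 0], 0],
  [[2, -3, 20], [0, 0, 0], 0],
  [[2, -3, 20], [0, 0, 0], 0],
  [[2, -3, 20], [0, 0, 0], 0],
])

```text
t: 35.8
eef_pos: [0.5227, 0.295, 0.1819]
orientation: [-0.0, 0.824, 0.567, -0.001]
ft_force: [0.1, 0.5, -0.5]
finger_gap: 0.0077
grip_force: 97.8
```

```bash
python3 - <<'E'
from h import *
s,p,R=pose();print(p,s["ft_force"])
held(.4955,.304,p[2]-.039,R=.045);tilt(.4955,.304,p[2]-.039,.030);held(.4955,.304,p[2]-.039,"top",R=.045)
E
```

```text
[0.52268744 0.29499701 0.18187867] [ 0.05347036  0.45379025 -0.45933218]
wrist 2955 held centre [0.4954 0.3041 0.0297] z90 0.142 rel tcp [-0.0277  0.009 ]
wrist 314 held centre [0.3943 0.2218 0.172 ] z90 0.134 rel tcp [-0.1288 -0.0734]
rim plane slopes [ 0.015 -0.007] z 0.1430 461 sectors 25
```

C is centred to within 1 mm and upright. Its base is at 85 mm and home is 12 mm, so I lower it 73 mm.

play_rows([
  [[0, 0, 25], [0, 0, 0], 0],
  [[0, 0, 50], [0, 0, 0], 0],
  [[0, 0, 62], [0, 0, 0], 0],
  [[0, 0, 68], [0, 0, 0], 0],
  [[0, 0, 71], [0, 0, 0], 0],
  [[0, 0, 74], [0, 0, 0], 0],
  [[0, 0, 75], [0, 0, 0], 0],
  [[0, 0, 75], [0, 0, 0], 0],
])

```text
t: 36.85
eef_pos: [0.5244, 0.2955, 0.1099]
orientation: [0.0, 0.824, 0.567, 0.001]
ft_force: [-0.9, -1.7, 4.3]
finger_gap: 0.0076
grip_force: 98.4
```

```bash
python3 - <<'E'
from h import *
s,p,R=pose();print(p,s["ft_force"])
held(.4955,.304,.070,R=.036);tilt(.4955,.304,.070,.030)
E
```

```text
[0.52438491 0.29553426 0.10986452] [-0.91852925 -1.65549823  4.34454086]
wrist 2300 held centre [0.4974 0.3047 0.0299] z90 0.070 rel tcp [-0.027   0.0092]
rim plane slopes [ 0.064 -0.02 ] z 0.0710 354 sectors 22
```

play_rows([
  [[0, 0, 0], [0, 0, 0], 18],
  [[0, 0, 0], [0, 0, 0], 28],
  [[0, 0, 0], [0, 0, 0], 30],
  [[0, 0, 0], [0, 0, 0], 30],
  [[0, 0, -30], [0, 0, 0], 30],
  [[0, 0, -70], [0, 0, 0], 30],
  [[0, 0, -115], [0, 0, 0], 40],
  [[0, 0, -140], [0, 0, 0], 40],
])

```text
t: 37.8
eef_pos: [0.5244, 0.2957, 0.2524]
orientation: [0.0, 0.824, 0.567, 0.002]
ft_force: [0.5, 0.4, -0.4]
finger_gap: 0.0402
grip_force: 0.0
```

```bash
python3 - <<'E'
from h import *
for i in range(2):
  rim("wrist",.495,.3035,.074,.0545,.004);rim("wrist",.495,.3035,.072,.0425,.004);rim("wrist",.495,.3035,.070,.0305,.004)
  if i==0: tilt(.495,.304,.070,.030)
f=grab_frame("wrist");save(f,"w5",k=1.3);save(grab_frame("scene"),"s3",k=1.5)
W=world(f,True);q=W[np.hypot(W[...,0]-.4965,W[...,1]-.304)<.015];print("floor z",np.median(q[:,2]))
g=grab_frame("top");show(cups(g,minc=.2))
print(pose()[0]["t"],pose()[1])
E
```

```text
wrist rim centre [0.4946 0.3043] 1163 angles deg [np.int64(-180), np.int64(-150), np.int64(-120), np.int64(-90), np.int64(-60), np.int64(-30), np.int64(0), np.int64(30), np.int64(60), np.int64(90), np.int64(120), np.int64(150)] rms 0.0013
wrist rim centre [0.4954 0.3039] 914 angles deg [np.int64(-180), np.int64(-150), np.int64(-120), np.int64(-90), np.int64(-60), np.int64(-30), np.int64(0), np.int64(30), np.int64(60), np.int64(90), np.int64(120), np.int64(150)] rms 0.0019
wrist rim centre [0.4871 0.2991] 854 angles deg [np.int64(-180), np.int64(-150), np.int64(-120), np.int64(-90), np.int64(-60), np.int64(-30), np.int64(0), np.int64(30), np.int64(60), np.int64(90), np.int64(120), np.int64(150)] rms 0.0028
rim plane slopes [0.011 0.005] z 0.0698 117 sectors 30
wrist rim centre [0.4946 0.3043] 1197 angles deg [np.int64(-180), np.int64(-150), np.int64(-120), np.int64(-90), np.int64(-60), np.int64(-30), np.int64(0), np.int64(30), np.int64(60), np.int64(90), np.int64(120), np.int64(150)] rms 0.0013
wrist rim centre [0.4954 0.304 ] 974 angles deg [np.int64(-180), np.int64(-150), np.int64(-120), np.int64(-90), np.int64(-60), np.int64(-30), np.int64(0), np.int64(30), np.int64(60), np.int64(90), np.int64(120), np.int64(150)] rms 0.0019
wrist rim centre [0.4869 0.2992] 880 angles deg [np.int64(-180), np.int64(-150), np.int64(-120), np.int64(-90), np.int64(-60), np.int64(-30), np.int64(0), np.int64(30), np.int64(60), np.int64(90), np.int64(120), np.int64(150)] rms 0.0027
floor z 0.2771636713174595
0.8 [160, 181, 24, 32] rim z 0.077 c [0.4948 0.3009 0.0519] n 57 grip [0.4948 0.2495 0.138 ] top 0.142 n19 ang -1.57
0.71 [163, 183, 13, 19] rim z 0.074 c [0.4882 0.2974 0.0288] n 36 grip [0.4516 0.1916 0.5608] top 0.565 n22 ang -1.90
0.44 [162, 181, 15, 29] rim z 0.076 c [0.4933 0.3021 0.0428] n 58 grip [0.4288 0.1815 0.5619] top 0.563 n8 ang -2.06
38.35 [0.52288525 0.29497703 0.24674358]
```

View pics/w5.png

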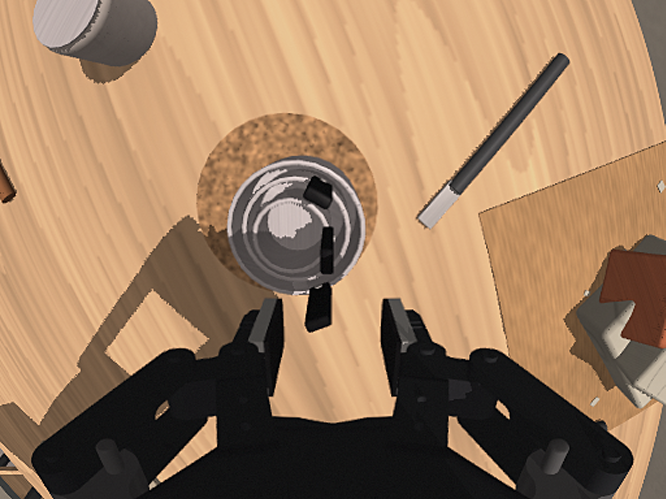

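View pics/s3.png

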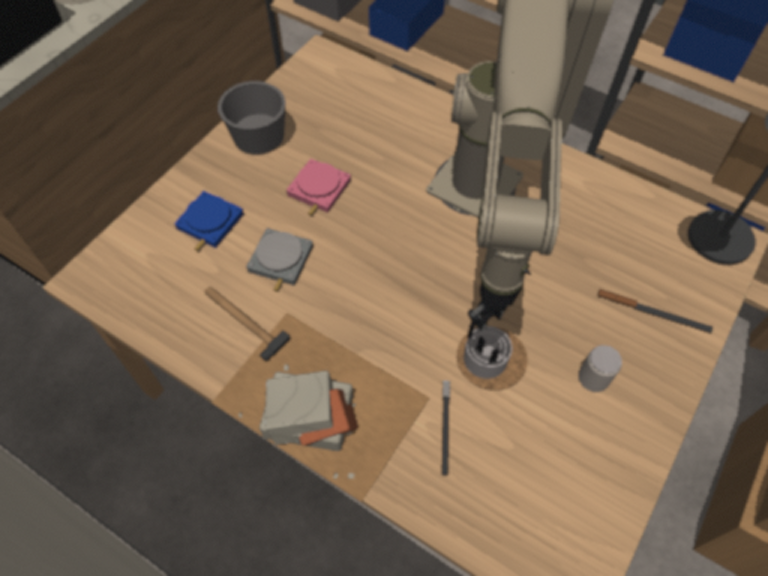

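The nest sits on the mat with the three grips apart (wrist picture 295,225). C lies slightly off-centre in B, so I'll check its offset, tilt and floor height precisely.

```bash
python3 - <<'E'
from h import *
c=rim("wrist",.488,.299,.070,.0305,.003);tilt(c[0],c[1],.070,.030)
c=rim("top",.488,.299,.070,.0305,.004)
f=grab_frame("wrist");W=world(f,True)
q=W[(np.hypot(W[...,0]-.488,W[...,1]-.299)<.024)&(W[...,2]<.03)]
X=np.c_[q[:,:2]-[.488,.299],np.ones(len(q))]
z=least_squares(lambda v:X@v-q[:,2],[0,0,.016],loss="soft_l1",f_scale=.001).x;print("C floor plane",z,len(q))
q=q[abs(X@z-q[:,2])<.002];(x,y),r=cv2.minEnclosingCircle(q[:,:2].astype(np.float32));print("floor circle",x,y,r)
grips(f,True,[(.516,.288)],.02)
for n in("top","scene"):
    m=masks_of(grab_frame(n),"blower");print(n,[(round(a["conf"],2),a["extent"]) for a in m][:3])
w=world(grab_frame("top"));q=w[np.hypot(w[...,0]-.535,w[...,1]+.314)<.04];print("plate z",np.median(q[:,2]))
E
```

```text
wrist rim centre [0.487  0.2991] 821 angles deg [np.int64(-180), np.int64(-150), np.int64(-120), np.int64(-90), np.int64(-60), np.int64(-30), np.int64(0), np.int64(30), np.int64(60), np.int64(90), np.int64(120), np.int64(150)] rms 0.0027
rim plane slopes [-0.023 -0.013] z 0.0705 217 sectors 29
top rim centre [0.4989 0.2905] 31 angles deg [np.int64(-180), np.int64(-150), np.int64(-90), np.int64(-60), np.int64(-30), np.int64(0)] rms 0.0030
C floor plane [ 0.0006732  -0.00433769  0.01514706] 1022
floor circle 0.48786693811416626 0.2988186776638031 0.024012034758925438
n 321 mean [0.518  0.2947 0.1302] top [0.517  0.2897 0.1308] 201 ztop 0.1321 ext [0.0132 0.0176 0.0057]
top [(0.67, [324.8, 161.7, 57.2, 53.7]), (0.61, [349.2, 237.2, 43.3, 54.1])]
scene [(0.74, [165.0, 151.2, 45.5, 40.0]), (0.71, [191.0, 107.1, 40.9, 36.0]), (0.71, [301.9, 220.7, 49.4, 38.8])]
plate z 0.047074672577080395
```

C is flat and fully home: its floor is at 15 mm and it sits about 7 mm off B's axis, under the 11 mm limit. The plate is back up and the gripper is clear, so I'm handing in.

```bash
python3 -c "
from workcell import *
print(job_done())"
```

```text
the job is handed in; nothing more can be done
None
```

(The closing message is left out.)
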